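# Fill the gap on the terminal rail with spacers kept behind two switching devices

## Robot

A 6-joint arm with a two-finger parallel gripper is mounted at the origin on the work surface. World frame = base frame: x ahead of the robot, y to its left, z up, the work surface at z = 0. Lengths are in mm, angles in rad, forces in N, time in s.
With the tool pointing down it reaches from about 350 to 875 mm from the base axis. Payload 4.2 kg.
Tool frame: the origin (TCP) lies where the fingers leave the gripper's body, on its centre line; the fingertips stand 73 mm ahead of it and the grasp point (between the pads) lies 54 mm ahead of it; z points along the fingers, y is the direction in which the jaws open and shut (so a half turn about z gives the same grasp; the last joint's range is limited). The gripper opens to 85 mm and grips with 20 to 120 N. Pads are 22 mm wide; open, the fingers measure 114 mm over their backs; the gripper's body (76 mm by 85 mm) begins 54 mm behind the grasp point. The pads swing forward as they close: fully open they stand 13 mm farther back than shut.
Start: joints at [-1.089, 0.385, 0.008, 0, -1.194, -0.259], TCP at [138.119, -609.527, 303.912] pointing down, gripper open.
Joint ranges: [-3.14, 3.14], [-1.21, 2.06], [-1.07, 1.41], [-3.16, 2.05], [-2.99, -0.16], [-3.1, 3.1]. Speed limits (rad/s): [2.79, 2.79, 3.14, 3.14, 3.14, 3.14].

## Interface

Orientations are given as a unit quaternion [x, y, z, w].
In Python, from bench import arm gives the robot as it stands.
- The arm moves only by the tool apply_moves, never from a script. Its argument "increments" is a list that holds one entry, the list of rows, each a list of 7 numbers: the shift along the tool's x, y, z scaled (see below), then the turn, a rotation vector about the tool's x, y, z scaled (see below), then the gripper's target within -1 to 1 (fully open at 1, half-way at 0, shut at -1). A call has 1 to 10 rows; each row is the pose to reach, as a shift and turn from the pose commanded when the call began, along the tool's axes at that moment; what a row does not reach only later rows make up. The controller multiplies each number of a shift by 100 mm and each number of a turn by 0.5 rad. A row lasts 1/10 s, in which the tool goes at most 50 mm and 8.59 degrees, less where a joint would pass 70% of its speed; a pose out of reach is approached as far as the arm can. A call with a number of a shift or a turn outside -1 to 1 is refused whole. A call with a gripper value outside its range is refused whole. The fingers move at their own pace and stop on an object; the grip force is fixed at half the most. Time passes only in rows, so rows that repeat a pose let the fingers close. It gives the time, the measured TCP pose, the force and the opening at its end, in the units of the state.
- arm.read_state(): the state, without advancing time (a new reading comes with each control period).
- arm.get_image(name): name is "side" or "top" or "wrist"; returns a dict with "img" (420x560x3 uint8, red, green, blue), "fx", "fy", "cx", "cy" (pixels), "pose" (4x4, takes a point from camera to world coordinates). Camera axes: x right, y up, looking along -z (the intrinsics and any distortion apply to the point x, -y, -z); pixel columns grow to the right and rows downward; lengths in mm; the calibration is good to about 2 mm. A picture is of the moment at which its call begins. There is no depth.
- arm.job_done(): hands the job in, once; it reports no verdict.
Trained networks look in a picture, given as the dict that the camera call returned (one of the last four; its "shot" number tells which), for a name from the list of things; names that differ only in an ending like _2 or _b are one class to them, and where a whole thing is asked for, a point or a joint stands for the part that bears it (a point fixed in the world has none). Each returns a list of dicts, best first, with "conf" (0 to 1); they miss things now and then, are a little off and sometimes report something else, mostly with a low value. They report only what shows in the picture. A call takes as long as a camera call.
- arm.outline_of(label, picture): "pixels" (420x560 bool, what is visible of it) and "box" ([centre column, centre row, width, height] in pixels, round what is visible of it).
- arm.mark_of(label, picture): "at" ([column, row] in pixels: a listed point, or the origin of a listed thing).
The state is a dict: "clock": time; "joints": joint angles; "joint_vel": joint speeds; "joint_efforts": joint torques, N m; "position": TCP position; "ee_rot": TCP orientation; "contact_force": force on the tool from outside, world axes, zero at the start; "wrist_torque": the same for the moment, N m; "gripper_width": finger opening in mm.
Only numpy, scipy, OpenCV 4.12 (cv2) and the standard library are available. Lean on these libraries where they do the work, as an engineer would, in place of code of your own. Each camera call takes 0.05 s, during which the arm holds its last target.

## Task

The gap on the terminal rail, between the terminals and the end stop, has to be filled with the two spacers that together fill it snugly. First stand both tall devices from the stock tray upright on the blue mat, so that you can get at the spacers behind them; then stand the right two spacers upright side by side in the gap, fully down on the rail and in line with it, without forcing. Finally put each device back upright and square in the place on the tray where it stood at first; leave the third spacer where it is.

Things in the scene. Friction and masses are not known exactly. Their poses are not given: they have to be found in the camera images.
- contactor: tall contactor: white base 70 (its x) x 45 (its y) x 68 mm high, on it a light grey block 50 (x) x 45 (y) mm up to 115 mm, with a black label plate on top; 0.4 kg, varies. Starts upright on one of the two pale footprints of the tray. Origin: centre of its underside, z up. Best held by the grey block across y (45 mm)
- starter: tall motor starter of the same size and form as the contactor (70 x 45 x 68 mm base, 50 x 45 mm block to 115 mm), but dark grey and black with a red-barred knob drawn on top; 0.4 kg, varies. Starts on the other pale footprint. Origin: centre of its underside, z up
- spacer_orange: orange plastic spacer block standing upright at the back of the tray: 16 mm thick (its y), 50 mm wide (its x), 70 mm tall, 70 g; both faces' bottom and top edges are chamfered 3 mm. Origin: centre of its underside, z up
- spacer_green: green plastic spacer block standing upright at the back of the tray: 22 mm thick (its y), 50 mm wide (its x), 70 mm tall, 70 g; both faces' bottom and top edges are chamfered 3 mm. Origin: centre of its underside, z up
- spacer_yellow: yellow plastic spacer block standing upright at the back of the tray: 28 mm thick (its y), 50 mm wide (its x), 70 mm tall, 70 g; both faces' bottom and top edges are chamfered 3 mm. Origin: centre of its underside, z up
- tray: fixed grey stock tray 190 (its x) x 230 (y) mm, floor 6 mm above the table, dark rim 12 mm high. Two pale footprints (places of the tall devices) at x = -43, y = +45 and -45 mm; spacers stand behind at x = 28, y = 55, 0 and -55 mm in any order; all start square to the tray, 11 mm between the feet of devices and spacers. Origin: centre of its underside, z up, +x away from the robot
- mat: fixed blue mat lying to one side, 140 (its x) x 190 (its y) mm, 3 mm thick; the side area. Origin: centre of its underside, z up
- rail: fixed steel rail along its y, 35 mm wide, top 15 mm above the table. On it blue terminals (from y = -20.5 mm towards -y) and a grey end stop (y = 20.5 to 38.5), both 46 mm wide in x, tops 42 mm above the table. The 41 mm gap between them is open along x; its upper edges are chamfered 3 mm. A spacer stands with its y along the rail's y. Origin: mid-gap, at table height, z up

How it is judged (in metres and radians):
On the way, in this order (a step that is already met when the one before it is completed fails the run):
1. both tall devices stand upright on the mat (x of contactor in the frame of mat between -0.05 and 0.05 m and y of contactor in the frame of mat between -0.08 and 0.08 m and z of each of contactor, starter in the frame of mat below 0.01 m and angle between each of contactor, starter's own z axis and vertical below 0.1 rad and linear speed of each of contactor, starter below 0.03 m/s and x of starter in the frame of mat between -0.05 and 0.05 m and y of starter in the frame of mat between -0.08 and 0.08 m), for 0.2 s.
2. the orange and the green spacer stand side by side in the gap, fully down, while both devices still stand on the mat (all of step 1 and x of spacer_orange in the frame of rail between -0.012 and 0.012 m and y of spacer_orange in the frame of rail between -0.022 and 0.022 m and z of spacer_orange in the frame of rail between 0.01 and 0.019 m and angle between each of spacer_orange, spacer_green's own z axis and vertical below 0.1 rad and angle between the y axis of each of spacer_orange, spacer_green and the y axis of rail, either way round below 0.12 rad and linear speed of each of spacer_orange, spacer_green below 0.03 m/s and x of spacer_green in the frame of rail between -0.012 and 0.012 m and y of spacer_green in the frame of rail between -0.022 and 0.022 m and z of spacer_green in the frame of rail between 0.01 and 0.019 m), for 0.2 s.
At the end, for the whole second after the job is handed in: Orange and green spacers upright (0.1 rad) in the gap, down on the rail within 4 mm, within 12 mm across and 0.12 rad in line; each device within 15 mm of its start, upright (0.1 rad), square to the tray (0.2 rad); yellow spacer upright within 20 mm of its start; all at rest (x of spacer_orange in the frame of rail between -0.012 and 0.012 m and y of spacer_orange in the frame of rail between -0.022 and 0.022 m and z of spacer_orange in the frame of rail between 0.01 and 0.019 m and angle between each of spacer_orange, spacer_green, contactor, starter, spacer_yellow's own z axis and vertical below 0.1 rad and angle between the y axis of each of spacer_orange, spacer_green and the y axis of rail, either way round below 0.12 rad and linear speed of each of spacer_orange, spacer_green, contactor, starter, spacer_yellow below 0.03 m/s and x of spacer_green in the frame of rail between -0.012 and 0.012 m and y of spacer_green in the frame of rail between -0.022 and 0.022 m and z of spacer_green in the frame of rail between 0.01 and 0.019 m and distance of each of contactor, starter from where it was at the start of the episode below 0.015 m and angle between the x axis of each of contactor, starter and the x axis of tray, either way round below 0.2 rad and distance of spacer_yellow from where it was at the start of the episode below 0.02 m); the robot touches nothing.
It fails at once if a spacer is forced: pressed against the rail unit with more than 60 N (contact force between any of spacer_orange, spacer_green, spacer_yellow and rail above 60 N).
It fails at once if the yellow spacer is taken from its place (moved more than 30 mm) (distance of spacer_yellow from where it was at the start of the episode above 0.03 m).
It also fails if it takes over 136 s, if anything falls off the work surface, if the arm or the gripper's body presses on something with over 40 N, if the wrist force passes 120 N, or if a joint passes its speed limit or range.

## Working session

There is one attempt and no reset: what is moved stays moved. The work goes in short steps, Python scripts to look and compute and a tool call to move; the robot and the scene stay as the last step left them, time stands still between calls to the robot, and variables do not carry over. Pictures are saved under pics/ and viewed, and the job is handed in when it is done.

Besides the shell and the picture viewer there is one more tool, called after "Request:" in YAML: its name, and indented under it one key for each argument. apply_moves: Moves the arm, as the interface text tells. Shifts and turns lie within -1 to 1; 1 stands for 100 mm of shift or 0.5 rad of turn. Its arguments: {"type":"object","properties":{"increments":{"type":"array"}},"required":["increments"]}

```bash
mkdir -p pics; ls; python3 - <<'E'
from bench import arm
import cv2,numpy as np
s=arm.read_state();print(s)
for n in ["top","side","wrist"]:
    p=arm.get_image(n);cv2.imwrite(f"pics/a_{n}.png",p["img"][:,:,::-1])
    print(n,{k:v for k,v in p.items() if k!="img"})
E
```

```text
pics
{'clock': 0.0, 'joints': array([-1.08941303e+00,  3.85543499e-01,  6.63185536e-03, -5.16090000e-04,
       -1.19396790e+00, -2.58569715e-01]), 'joint_vel': array([-0.00019291, -0.00052189,  0.00070182,  0.00043897,  0.00012929,
        0.00104466]), 'joint_efforts': array([-1.04955365e-03, -3.92288411e+01,  1.88392407e+01,  4.18589830e+00,
       -4.67541555e-03, -7.74597623e-06]), 'position': array([ 138.02794234, -609.13666397,  302.82910485]), 'ee_rot': array([-1.11081804e-01,  9.93810691e-01,  1.05785398e-03, -1.53027010e-04]), 'contact_force': array([-0.17994406, -0.36330549, -0.32846338]), 'wrist_torque': array([0.01421931, 0.03991896, 0.05157734]), 'gripper_width': 85.78544680658595}
top {'fx': 442.29238778233105, 'fy': 442.29238778233105, 'cx': 282.48676003696977, 'cy': 213.63124277929253, 'pose': array([[-2.00676633e-02,  9.88535152e-01, -1.49651402e-01,
         4.06538557e+02],
       [-9.99624492e-01, -1.70446415e-02,  2.14558662e-02,
         4.85469108e+00],
       [ 1.86591234e-02,  1.50025776e-01,  9.88505996e-01,
         9.98433813e+02],
       [ 0.00000000e+00
[... 311 characters left out ...]
7e-01, -8.20908387e-01,
        -6.61297240e+02],
       [-6.40654512e-04,  8.28433990e-01,  5.60086345e-01,
         4.94348263e+02],
       [ 0.00000000e+00,  0.00000000e+00,  0.00000000e+00,
         1.00000000e+00]]), 'shot': 2}
wrist {'fx': 330.7528008348541, 'fy': 330.7528008348541, 'cx': 285.3729228017425, 'cy': 210.5178992860944, 'pose': array([[-2.20025822e-01, -9.24820576e-01, -3.10315228e-01,
         5.90433395e+01],
       [ 9.75493312e-01, -2.08205241e-01, -7.11574058e-02,
        -6.27928734e+02],
       [ 1.19857611e-03, -3.18366896e-01,  9.47966815e-01,
         3.72387607e+02],
       [ 0.00000000e+00,  0.00000000e+00,  0.00000000e+00,
         1.00000000e+00]]), 'shot': 3}
```

View pics/a_top.png

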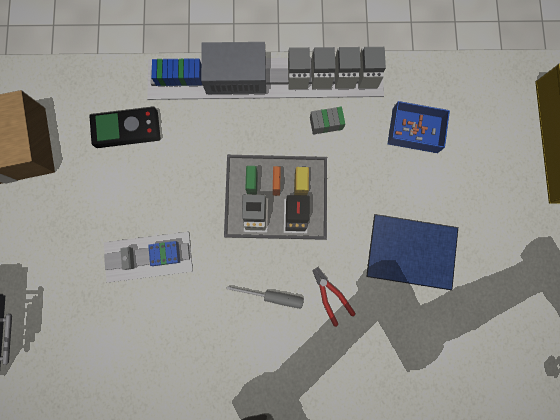

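View pics/a_side.png

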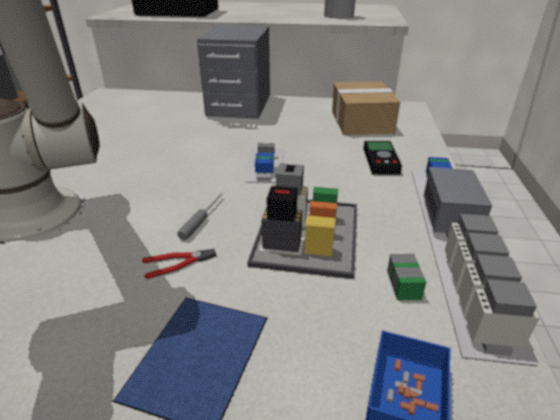

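View pics/a_wrist.png

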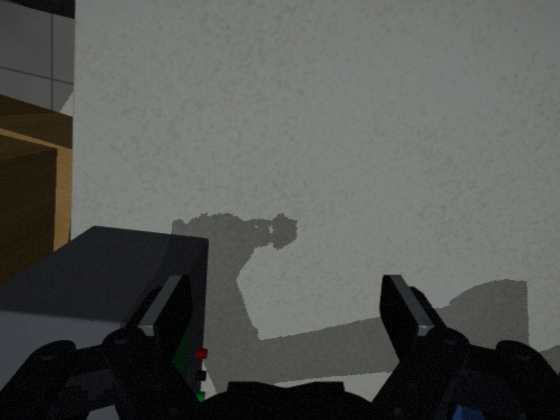

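```bash
cat > h.py <<'E'
from bench import arm
import cv2,numpy as np
from scipy.spatial.transform import Rotation as R
np.set_printoptions(precision=2,suppress=True)
def toplane(p,uv,z):
    uv=np.atleast_2d(np.asarray(uv,float)); T=p["pose"]
    d=np.c_[(uv[:,0]-p["cx"])/p["fx"],-(uv[:,1]-p["cy"])/p["fy"],-np.ones(len(uv))]@T[:3,:3].T
    o=T[:3,3]; return o+d*((z-o[2])/d[:,2])[:,None]
def proj(p,X):
    X=np.atleast_2d(X); T=p["pose"]; c=(X-T[:3,3])@T[:3,:3]
    return np.c_[p["cx"]+p["fx"]*c[:,0]/-c[:,2],p["cy"]-p["fy"]*c[:,1]/-c[:,2]]
def best(label,p):
    r=arm.outline_of(label,p); return r[0] if r else None
def rect(mask,p,z):
    c,_=cv2.findContours(mask.astype(np.uint8),cv2.RETR_EXTERNAL,cv2.CHAIN_APPROX_NONE)
    c=max(c,key=cv2.contourArea)[:,0,:]
    w=toplane(p,c,z)[:,:2].astype(np.float32)
    (cx,cy),(a,b),ang=cv2.minAreaRect(w)
    return np.array([cx,cy,a,b,ang])
E
python3 - <<'E'
from h import *
p=arm.get_image("top")
for n,z in [("tray",12),("mat",3),("rail",0),("contactor",115),("starter",115),("spacer_orange",76),("spacer_green",76),("spacer_yellow",76)]:
    o=arm.outline_of(n,p); m=arm.mark_of(n,p)
    print(n,[round(x["conf"],2) for x in o],[ (np.array(x["at"]),round(x["conf"],2)) for x in m[:2]], toplane(p,m[0]["at"],{"tray":0,"mat":0,"rail":0}.get(n,6))[0][:2] if m else None)
    if o: print("   ",o[0]["box"],rect(o[0]["pixels"],p,z))
big=cv2.resize(p["img"][140:300,90:330][:,:,::-1],None,fx=3,fy=3,interpolation=cv2.INTER_CUBIC);cv2.imwrite("pics/b.png",big)
E
```

```text
tray [0.92] [(array([274. , 193.6]), 0.78)] [604.59   1.76]
    [274.6, 197.6, 103.3, 89.2] [596.35  -1.82 233.67 194.56  87.04]
mat [0.88] [(array([275.3, 197.9]), 0.4)] [594.49  -1.05]
    [413.9, 251.1, 90.9, 75.5] [ 465.92 -308.11  195.11  145.92   79.76]
rail [0.83] [(array([275. , 195.8]), 0.22)] [599.41  -0.45]
    [149.8, 256.9, 85.0, 48.1] [466.19 286.53  92.92 194.04   7.2 ]
contactor [0.96, 0.53] [(array([255.9, 213.5]), 0.91), (array([294.4, 216.2]), 0.46)] [558.13  43.59]
    [255.4, 210.6, 27.6, 34.3] [546.86  43.27  48.71  73.66  89.06]
starter [0.71] [(array([296.2, 212.2]), 0.98), (array([251.8, 184.2]), 0.63)] [559.54 -47.92]
    [298.1, 212.5, 23.1, 36.8] [542.3  -44.88  46.81  71.8   88.78]
spacer_orange [0.53, 0.41] [(array([274.3, 183.7]), 0.53)] [626.5    0.69]
    [277.1, 179.7, 7.5, 30.3] [620.21  -3.9   15.    58.98  89.03]
spacer_green [0.6] [(array([251.9, 188.8]), 0.87), (array([296.8, 212.7]), 0.57)] [615.4  52.1]
    [253.5, 181.2, 12.2, 27.9] [621.07  49.39  27.73  59.02  89.58]
spacer_yellow [0.78] [(array([301.2, 185.5]), 0.86)] [621.3  -60.92]
    [303.4, 180.4, 17.2, 27.9] [616.25 -57.06  32.2   63.22  82.75]
```

View pics/b.png

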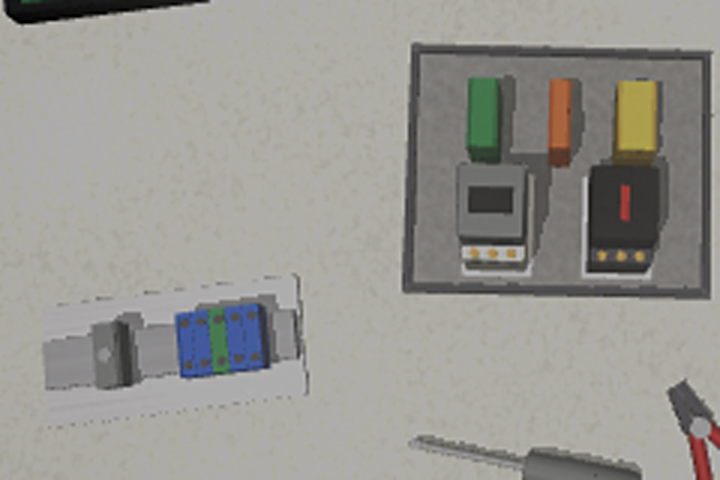

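```bash
cat >> h.py <<'E'
def plan(tgt,yaw=None,s=None,n_show=True):
    """target TCP pos (mm, world), yaw deg = tool x-axis azimuth minus 180; prints total shift/turn scaled in current tool axes"""
    s=s or arm.read_state()
    Rm=R.from_quat(s["ee_rot"]); 
    sh=Rm.inv().apply(np.array(tgt,float)-s["position"])/100
    if yaw is None: tr=np.zeros(3)
    else:
        a=np.radians(yaw); Xt=np.array([-np.cos(a),-np.sin(a),0]);Z=np.array([0,0,-1.]);Y=np.cross(Z,Xt)
        Rt=R.from_matrix(np.c_[Xt,Y,Z]); tr=(Rm.inv()*Rt).as_rotvec()/0.5
    print("shift",np.round(sh,4),"turn",np.round(tr,4),"| pos",s["position"],"w",round(s["gripper_width"],1),"F",s["contact_force"],"t",round(s["clock"],2))
    return sh,tr
E
python3 -c "
from h import *
plan([530,-5,420],-3)"
```

```text
shift [-5.16  5.03 -1.16] turn [-0.    0.    0.55] | pos [ 138.13 -609.53  303.95] w 85.3 F [-0.03 -0.13 -0.17] t 1.0
```

Request:
apply_moves:
  increments:
    - [[-0.7,0.9,-1,0,0,0.55,1],[-0.7,0.9,-1,0,0,0.55,1],[-0.7,0.9,-1,0,0,0.55,1],[-0.7,0.9,-1,0,0,0.55,1]]

```text
clock: 1.4
position: [187.8, -504.8, 410.4]
ee_rot: [0.024, 1.0, -0.005, 0.003]
contact_force: [-0.0, -0.6, 0.3]
gripper_width: 85.3
```

```bash
python3 -c "
from h import *
plan([530,-5,420],-3)"
```

```text
shift [-3.18  5.16 -0.13] turn [-0.02  0.01  0.01] | pos [ 187.8  -504.8   410.42] w 85.3 F [-0.02 -0.64  0.26] t 1.4
```

Request:
apply_moves:
  increments:
    - [[-0.64,1,0,0,0,0,1],[-0.64,1,0,0,0,0,1],[-0.64,1,0,0,0,0,1]]

```text
clock: 1.7
position: [256.6, -407.4, 404.1]
ee_rot: [0.025, 1.0, 0.0, 0.0]
contact_force: [0.1, 0.2, 0.2]
gripper_width: 85.5
```

Request:
apply_moves:
  increments:
    - [[-0.64,1,0,0,0,0,1],[-0.64,1,0,0,0,0,1],[-0.64,1,0,0,0,0,1]]

```text
clock: 2.0
position: [326.0, -310.8, 403.9]
ee_rot: [0.025, 1.0, 0.0, 0.0]
contact_force: [-0.4, 0.1, 0.5]
gripper_width: 85.1
```

Request:
apply_moves:
  increments:
    - [[-0.64,1,0,0,0,0,1],[-0.64,1,0,0,0,0,1],[-0.64,1,0,0,0,0,1]]

```text
clock: 2.3
position: [395.4, -214.2, 403.7]
ee_rot: [0.024, 1.0, 0.0, 0.0]
contact_force: [-0.1, -0.9, 0.4]
gripper_width: 85.6
```

Request:
apply_moves:
  increments:
    - [[-0.64,1,0,0,0,0,1],[-0.64,1,0,0,0,0,1],[-0.64,1,0,0,0,0,1]]

```text
clock: 2.6
position: [464.8, -117.5, 403.4]
ee_rot: [0.025, 1.0, 0.0, -0.0]
contact_force: [-0.9, -0.6, -0.6]
gripper_width: 85.6
```

Request:
apply_moves:
  increments:
    - [[-0.6,1,0,0,0,0,1],[-0.6,1,0,0,0,0,1],[-0.6,1,0,0,0,0,1],[-0.6,1,0,0,0,0,1],[-0.6,1,0,0,0,0,1]]

```text
clock: 3.1
position: [527.9, -23.7, 403.5]
ee_rot: [0.026, 1.0, -0.0, -0.001]
contact_force: [-0.0, -0.4, 0.1]
gripper_width: 85.3
```

```bash
python3 -c "
from h import *
plan([530,-5,420],-3)
p=arm.get_image('wrist');cv2.imwrite('pics/c.png',p['img'][:,:,::-1])
import pickle;pickle.dump(p,open('c.pkl','wb'))
"
```

```text
shift [-0.01  0.19 -0.17] turn [-0. -0.  0.] | pos [527.93 -23.72 403.49] w 85.3 F [-0.02 -0.42  0.11] t 3.1
```

View pics/c.png

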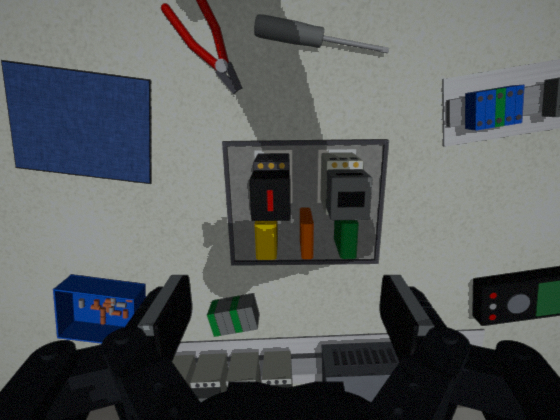

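```bash
cat >> h.py <<'E'
from scipy.optimize import minimize
def boxpts(x0,x1,y0,y1,z0,z1):
    return np.array([[x,y,z] for x in(x0,x1) for y in(y0,y1) for z in(z0,z1)],float)
DEV=[boxpts(-35,35,-22.5,22.5,0,68),boxpts(-25,25,-22.5,22.5,0,115)]
def place(pts,x,y,yaw,z):
    c,s=np.cos(yaw),np.sin(yaw); return pts@np.array([[c,s,0],[-s,c,0],[0,0,1]])+[x,y,z]
SS=4
def sil(p,parts,q,z):
    im=np.zeros((420*SS,560*SS),np.uint8)
    for b in parts:
        uv=(proj(p,place(b,q[0],q[1],q[2],z))+0.5)*SS-0.5
        cv2.fillConvexPoly(im,cv2.convexHull(np.round(uv*16).astype(np.int32)),1,shift=4)
    return im
def fit(pm,parts,q0,z,hull=False):
    """pm: list of (picture, mask)"""
    M=[]
    for p,m in pm:
        m=m.astype(np.uint8)
        if hull:
            c,_=cv2.findContours(m,cv2.RETR_EXTERNAL,cv2.CHAIN_APPROX_NONE);c=max(c,key=cv2.contourArea)
            m=np.zeros_like(m);cv2.fillConvexPoly(m,cv2.convexHull(c),1)
        g=cv2.resize(m.astype(np.float32),None,fx=SS,fy=SS,interpolation=cv2.INTER_CUBIC)>0.5
        M.append((p,g))
    def cost(v):
        q=[v[0],v[1],v[2]/50]; t=0
        for p,g in M:
            s=sil(p,parts,q,z)>0; t+=1-(s&g).sum()/max(1,(s|g).sum())
        return t
    v0=np.array([q0[0],q0[1],q0[2]*50])
    r=minimize(cost,v0,method="Nelder-Mead",options=dict(initial_simplex=v0+np.array([[0,0,0],[6,0,0],[0,6,0],[0,0,4]]),xatol=.05,fatol=1e-4))
    return np.array([r.x[0],r.x[1],np.degrees(r.x[2]/50)]),r.fun
E
python3 - <<'E'
from h import *
import pickle
pw=arm.get_image("wrist"); pt=arm.get_image("top")
pickle.dump((pw,pt),open("d.pkl","wb"))
O={}
for n in ["tray","mat","rail","contactor","starter","spacer_orange","spacer_green","spacer_yellow"]:
    for k,p in(("w",pw),("t",pt)):
        o=arm.outline_of(n,p); O[n,k]=o[0] if o else None
        print(n,k,[(round(x["conf"],2),x["box"]) for x in o[:2]])
pickle.dump(O,open("O.pkl","wb"))
for n,b,q,z,h in [("tray",[boxpts(-95,95,-115,115,0,12)],(596,-2,-.05),0,1),("mat",[boxpts(-70,70,-95,95,0,3)],(466,-308,-.178),0,1),("contactor",DEV,(553,43,-.05),6,0),("starter",DEV,(553,-47,-.05),6,0)]:
    for ks in ("w","t","wt"):
        pm=[({"w":pw,"t":pt}[k],O[n,k]["pixels"]) for k in ks if O[n,k]]
        if pm: print(n,ks,*fit(pm,b,q,z,h))
E
```

```text
tray w [(0.98, [307.5, 201.2, 169.0, 127.9])]
tray t [(0.74, [274.9, 220.6, 105.6, 43.6])]
mat w [(0.72, [76.1, 125.0, 150.8, 125.3]), (0.24, [346.5, 184.3, 53.0, 67.8])]
mat t [(0.78, [415.0, 251.6, 88.7, 78.5])]
rail w [(0.72, [501.4, 102.2, 116.1, 86.7])]
rail t [(0.39, [188.9, 239.2, 4.3, 10.1])]
contactor w [(0.85, [345.2, 184.6, 51.5, 68.1])]
contactor t [(0.57, [254.5, 215.9, 24.3, 28.6])]
starter w [(0.97, [271.6, 186.1, 39.3, 67.9])]
starter t [(0.88, [296.2, 218.9, 26.0, 24.9])]
spacer_orange w [(0.67, [306.7, 233.5, 17.6, 51.2])]
spacer_orange t [(0.39, [254.4, 215.9, 24.7, 28.1]), (0.32, [190.0, 241.4, 7.2, 15.9])]
spacer_green w [(0.62, [346.6, 238.6, 22.9, 43.6])]
spacer_green t []
spacer_yellow w [(0.71, [307.4, 233.2, 15.9, 54.7]), (0.7, [266.8, 240.5, 23.2, 41.3])]
spacer_yellow t []
tray w [595.9   -0.12  -2.28] 0.008438407482368904
tray t [593.56  -1.8   -1.87] 0.5683397626549662
tray wt [595.34  -0.25  -2.04] 0.585837181866883
mat w [ 462.78 -306.3   -10.24] 0.05485473928962126
mat t [ 465.87 -308.06   -9.39] 0.07303073119039205
mat wt [ 464.63 -307.08   -9.33] 0.13276299384624457
contactor w [555.26  46.56  -1.33] 0.03697326161823322
contactor t [545.64  43.48   6.02] 0.30349809885931556
contactor wt [555.    45.53   0.84] 0.3848608132021256
starter w [551.28 -43.05  -1.83] 0.054538731743390634
starter t [551.53 -46.01  -2.53] 0.4707052841034711
starter wt [551.2  -43.35  -1.71] 0.5397238713888519
```

```bash
python3 -c "
from h import *
plan([551.2,-43.3,240],-2.3)"
```

```text
shift [-0.24 -0.19  1.64] turn [-0.   -0.   -0.02] | pos [528.19 -23.41 403.88] w 85.6 F [-0.24  0.14 -0.21] t 4.05
```

Request:
apply_moves:
  increments:
    - [[-0.24,-0.19,0.9,0,0,-0.025,1],[-0.24,-0.19,0.9,0,0,-0.025,1],[-0.24,-0.19,0.9,0,0,-0.025,1]]

```text
clock: 4.35
position: [549.1, -44.4, 307.4]
ee_rot: [0.021, 1.0, -0.0, -0.007]
contact_force: [-1.4, 0.8, -0.4]
gripper_width: 85.6
```

Request:
apply_moves:
  increments:
    - [[0,0,0.7,0,0,0,1],[0,0,0.7,0,0,0,1],[0,0,0.7,0,0,0,1],[0,0,0.7,0,0,0,1],[0,0,0.7,0,0,0,1]]

```text
clock: 4.85
position: [552.4, -43.4, 246.7]
ee_rot: [0.02, 1.0, 0.0, 0.003]
contact_force: [-0.5, -0.3, -0.2]
gripper_width: 85.1
```

```bash
python3 -c "
from h import *
plan([551.2,-43.3,152],-2.3)
p=arm.get_image('wrist');cv2.imwrite('pics/e.png',p['img'][:,:,::-1])"
```

```text
shift [0.02 0.   0.95] turn [0.   0.01 0.  ] | pos [552.45 -43.41 246.71] w 85.1 F [-0.52 -0.32 -0.18] t 4.85
```

View pics/e.png

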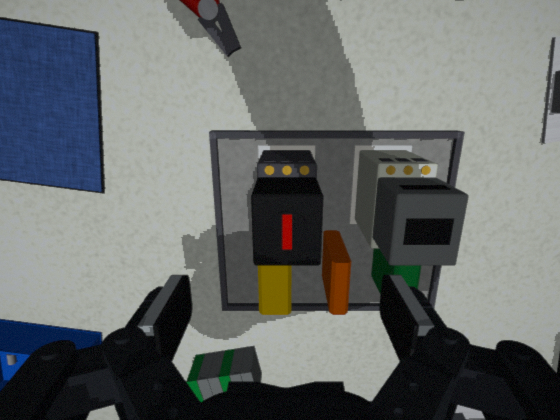

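Request:
apply_moves:
  increments:
    - [[0.01,0,0.5,0,0,0,1],[0.01,0,0.96,0,0,0,1],[0.01,0,0.96,0,0,0,1],[0.01,0,0.96,0,0,0,1],[0.01,0,0.96,0,0,0,1],[0.01,0,0.96,0,0,0,1]]

```text
clock: 5.5
position: [551.7, -43.4, 150.7]
ee_rot: [0.02, 1.0, 0.0, 0.003]
contact_force: [-0.3, 0.2, 1.0]
gripper_width: 85.3
```

```bash
python3 -c "
from h import *
plan([551.2,-43.3,152],-2.3)
p=arm.get_image('wrist');cv2.imwrite('pics/f.png',p['img'][:,:,::-1])"
```

```text
shift [ 0.    0.   -0.01] turn [0.   0.01 0.  ] | pos [551.67 -43.39 150.74] w 85.3 F [-0.33  0.24  0.97] t 5.5
```

View pics/f.png

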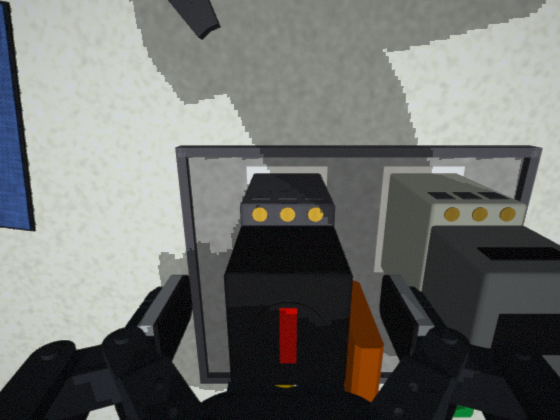

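Request:
apply_moves:
  increments:
    - [[0,0,0,0,0.01,0,-1],[0,0,0,0,0.01,0,-1],[0,0,0,0,0.01,0,-1],[0,0,0,0,0.01,0,-1],[0,0,0,0,0.01,0,-1],[0,0,0,0,0.01,0,-1],[0,0,0,0,0.01,0,-1],[0,0,0,0,0.01,0,-1]]

```text
clock: 6.35
position: [550.5, -43.4, 148.4]
ee_rot: [0.02, 1.0, 0.0, -0.002]
contact_force: [0.0, 2.3, 5.4]
gripper_width: 44.1
```

```bash
python3 -c "
from h import *
plan([551.2,-43.3,152],-2.3);print(arm.read_state()['ee_rot'])"
```

```text
shift [-0.01  0.   -0.04] turn [ 0.   -0.01  0.  ] | pos [550.51 -43.45 148.43] w 44.1 F [0.04 2.33 5.41] t 6.35
[ 0.02  1.    0.   -0.  ]
```

Request:
apply_moves:
  increments:
    - [[0,0,-0.2,0,0,0,-1],[0,0,-0.5,0,0,0,-1],[0,0,-0.8,0,0,0,-1],[0,0,-0.8,0,0,0,-1],[0,0,-0.8,0,0,0,-1]]

```text
clock: 6.85
position: [549.4, -43.7, 226.5]
ee_rot: [0.02, 1.0, 0.0, -0.004]
contact_force: [0.4, -0.1, -3.8]
gripper_width: 44.3
```

```bash
python3 -c "
from h import *
plan([455.3,-361.6,225],-2.3)
p=arm.get_image('side');cv2.imwrite('pics/g.png',p['img'][:,:,::-1])"
```

```text
shift [ 0.81 -3.21  0.02] turn [ 0.   -0.02 -0.  ] | pos [549.42 -43.73 226.45] w 44.3 F [ 0.4  -0.07 -3.82] t 6.85
```

View pics/g.png

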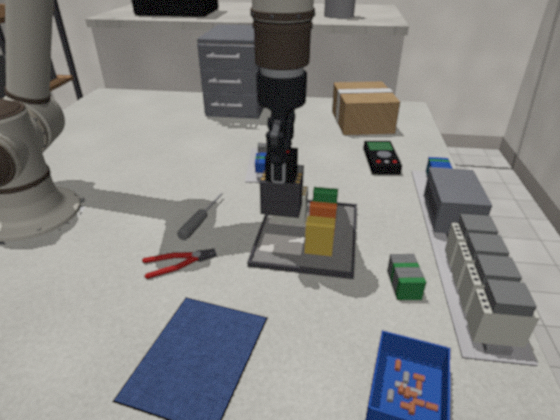

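Starter is held upright clear of the tray (side view, ~px (282,195)). Carry it to the mat.

Request:
apply_moves:
  increments:
    - [[0.12,-0.4,0,0,0,0,-1],[0.25,-0.9,0,0,0,0,-1],[0.25,-1,0,0,0,0,-1]]

```text
clock: 7.2
position: [518.1, -145.4, 225.1]
ee_rot: [0.022, 1.0, 0.0, -0.006]
contact_force: [0.3, 1.2, -5.1]
gripper_width: 44.1
```

Request:
apply_moves:
  increments:
    - [[0.12,-0.45,0,0,0,0,-1],[0.25,-0.9,0,0,0,0,-1],[0.25,-1,0,0,0,0,-1]]

```text
clock: 7.5
position: [489.6, -244.3, 225.5]
ee_rot: [0.022, 1.0, 0.001, -0.006]
contact_force: [-0.6, -0.0, -4.8]
gripper_width: 44.2
```

Request:
apply_moves:
  increments:
    - [[0.12,-0.45,0,0,0,0,-1],[0.27,-0.9,0,0,0,0,-1],[0.27,-1,0,0,0,0,-1],[0.27,-1,0,0,0,0,-1],[0.27,-1,0,0,0,0,-1]]

```text
clock: 8.0
position: [461.4, -339.7, 226.7]
ee_rot: [0.02, 1.0, 0.001, -0.004]
contact_force: [-0.7, 0.0, -4.5]
gripper_width: 44.5
```

```bash
python3 -c "
from h import *
plan([455.3,-361.6,145.5],-2.3)"
```

```text
shift [ 0.05 -0.22  0.81] turn [ 0.   -0.02  0.  ] | pos [ 461.38 -339.68  226.71] w 44.5 F [-0.72  0.01 -4.48] t 8.0
```

Request:
apply_moves:
  increments:
    - [[0.05,-0.22,0.2,0,-0.015,0,-1],[0.05,-0.22,0.5,0,-0.015,0,-1],[0.05,-0.22,0.7,0,-0.015,0,-1],[0.05,-0.22,0.75,0,-0.015,0,-1],[0.05,-0.22,0.75,0,-0.015,0,-1],[0.05,-0.22,0.75,0,-0.015,0,-1]]

```text
clock: 8.6
position: [456.6, -361.9, 154.5]
ee_rot: [0.019, 1.0, -0.001, 0.002]
contact_force: [-0.2, -0.1, -3.6]
gripper_width: 44.2
```

Request:
apply_moves:
  increments:
    - [[0,0,0.02,0,0,0,-1],[0,0,0.03,0,0,0,-1],[0,0,0.04,0,0,0,-1],[0,0,0.05,0,0,0,-1],[0,0,0.05,0,0,0,-1]]

```text
clock: 9.1
position: [455.3, -362.2, 148.3]
ee_rot: [0.02, 1.0, 0.0, 0.001]
contact_force: [0.3, -0.0, -4.0]
gripper_width: 44.2
```

```bash
python3 -c "
from h import *
plan([455.3,-361.6,145.5],-2.3)
p=arm.get_image('side');cv2.imwrite('pics/i.png',p['img'][:,:,::-1])"
```

```text
shift [0.   0.01 0.03] turn [0. 0. 0.] | pos [ 455.34 -362.16  148.27] w 44.2 F [ 0.3  -0.01 -3.97] t 9.1
```

View pics/i.png

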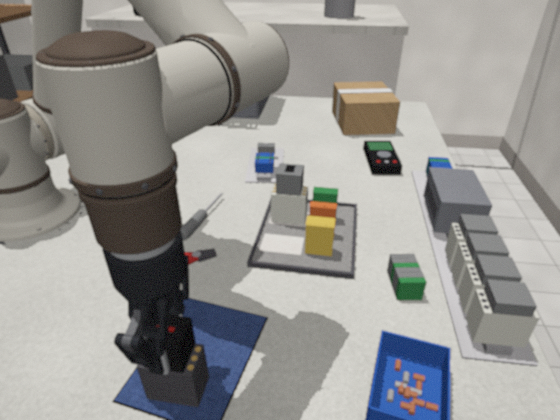

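Request:
apply_moves:
  increments:
    - [[0,0,0.01,0,0,0,-1],[0,0,0.02,0,0,0,-1],[0,0,0.03,0,0,0,-1],[0,0,0.03,0,0,0,-1]]

```text
clock: 9.55
position: [455.6, -362.1, 145.6]
ee_rot: [0.02, 1.0, -0.0, 0.001]
contact_force: [-0.8, 0.3, -2.0]
gripper_width: 44.4
```

Request:
apply_moves:
  increments:
    - [[0,0,0.005,0,0,0,-1],[0,0,0.01,0,0,0,-1],[0,0,0.01,0,0,0,-1]]

```text
clock: 9.85
position: [455.7, -362.1, 145.5]
ee_rot: [0.02, 1.0, -0.0, 0.001]
contact_force: [-0.8, 3.4, 4.6]
gripper_width: 44.2
```

Request:
apply_moves:
  increments:
    - [[0,0,0,0,0,0,0.7],[0,0,0,0,0,0,0.7],[0,0,0,0,0,0,0.7],[0,0,-0.1,0,0,0,0.7],[0,0,-0.4,0,0,0,0.7],[0,0,-0.9,0,0,0,0.7],[0,0,-0.9,0,0,0,0.7],[0,0,-0.9,0,0,0,0.7]]

```text
clock: 10.65
position: [455.8, -362.4, 236.6]
ee_rot: [0.02, 1.0, -0.001, 0.003]
contact_force: [0.2, 0.7, 0.3]
gripper_width: 72.5
```

```bash
python3 -c "
from h import *
plan([554.7,46.5,240],-2.3)
p=arm.get_image('side');cv2.imwrite('pics/j.png',p['img'][:,:,::-1])"
```

```text
shift [-0.83  4.12 -0.03] turn [-0.    0.01  0.  ] | pos [ 455.81 -362.4   236.63] w 72.5 F [0.22 0.74 0.25] t 10.65
```

View pics/j.png

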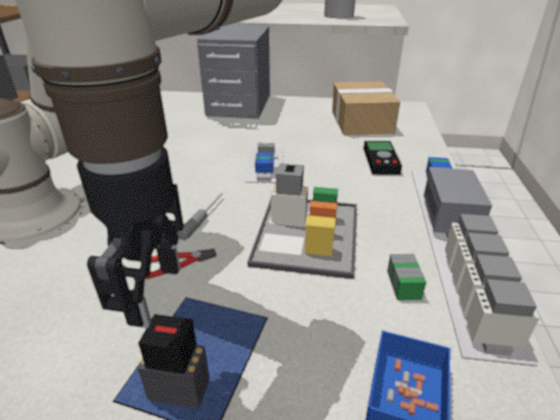

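Starter stands upright on the mat (side px ~(175,370)). Next the contactor.

Request:
apply_moves:
  increments:
    - [[-0.1,0.5,0,0,0,0,1],[-0.2,1,0,0,0,0,1],[-0.2,1,0,0,0,0,1]]

```text
clock: 11.0
position: [479.4, -259.1, 233.2]
ee_rot: [0.017, 1.0, 0.001, -0.0]
contact_force: [0.1, -0.9, 0.4]
gripper_width: 85.2
```

Request:
apply_moves:
  increments:
    - [[-0.1,0.5,0,0,0,0,1],[-0.2,1,0,0,0,0,1],[-0.2,1,0,0,0,0,1]]

```text
clock: 11.3
position: [503.8, -160.3, 233.5]
ee_rot: [0.017, 1.0, 0.0, 0.0]
contact_force: [-0.4, -0.4, 0.7]
gripper_width: 85.1
```

Request:
apply_moves:
  increments:
    - [[-0.1,0.5,0,0,0,0,1],[-0.2,1,0,0,0,0,1],[-0.2,1,0,0,0,0,1]]

```text
clock: 11.6
position: [528.1, -61.5, 233.6]
ee_rot: [0.017, 1.0, -0.0, 0.001]
contact_force: [0.6, 0.1, -0.6]
gripper_width: 85.3
```

Request:
apply_moves:
  increments:
    - [[-0.1,0.5,0,0,0,0,1],[-0.23,1,0,0,0,0,1],[-0.23,1,0,0,0,0,1],[-0.23,1,0,0,0,0,1],[-0.23,1,0,0,0,0,1]]

```text
clock: 12.1
position: [553.5, 33.0, 233.7]
ee_rot: [0.02, 1.0, -0.0, 0.0]
contact_force: [-0.7, 0.2, -0.1]
gripper_width: 85.5
```

```bash
python3 -c "
from h import *
plan([554.7,46.5,152],-2.3)"
```

```text
shift [-0.01  0.14  0.82] turn [-0.  0. -0.] | pos [553.5   33.01 233.73] w 85.5 F [-0.67  0.19 -0.11] t 12.1
```

Request:
apply_moves:
  increments:
    - [[-0.01,0.14,0.1,0,0,0,1],[-0.01,0.14,0.2,0,0,0,1],[-0.01,0.14,0.5,0,0,0,1],[-0.01,0.14,0.84,0,0,0,1],[-0.01,0.14,0.84,0,0,0,1],[-0.01,0.14,0.84,0,0,0,1],[-0.01,0.14,0.84,0,0,0,1]]

```text
clock: 12.8
position: [556.8, 48.2, 152.0]
ee_rot: [0.02, 1.0, 0.0, 0.003]
contact_force: [-0.1, -0.2, 0.3]
gripper_width: 85.7
```

```bash
python3 -c "
from h import *
plan([554.7,46.5,152],-2.3)
p=arm.get_image('wrist');cv2.imwrite('pics/k.png',p['img'][:,:,::-1])"
```

```text
shift [ 0.02 -0.02 -0.  ] turn [0.   0.01 0.  ] | pos [556.79  48.21 152.  ] w 85.7 F [-0.07 -0.19  0.32] t 12.8
```

View pics/k.png

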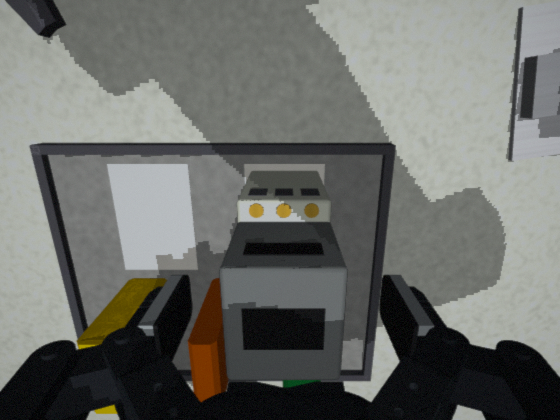

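Request:
apply_moves:
  increments:
    - [[0.02,-0.017,0.02,0,0.005,0,1],[0.02,-0.017,0.02,0,0.005,0,1],[0.02,-0.017,0.02,0,0.005,0,-1],[0.02,-0.017,0.02,0,0.005,0,-1],[0.02,-0.017,0.02,0,0.005,0,-1],[0.02,-0.017,0.02,0,0.005,0,-1],[0.02,-0.017,0.02,0,0.005,0,-1],[0.02,-0.017,0.02,0,0.005,0,-1],[0.02,-0.017,0.02,0,0.005,0,-1]]

```text
clock: 13.75
position: [554.0, 46.8, 148.9]
ee_rot: [0.02, 1.0, 0.0, 0.0]
contact_force: [-0.8, 1.5, 2.7]
gripper_width: 44.4
```

```bash
python3 -c "
from h import *
plan([554.7,46.5,150],-2.3)"
```

```text
shift [-0.01 -0.   -0.01] turn [0. 0. 0.] | pos [554.03  46.77 148.86] w 44.4 F [-0.8   1.47  2.7 ] t 13.75
```

Request:
apply_moves:
  increments:
    - [[0,0,-0.2,0,0,0,-1],[0,0,-0.5,0,0,0,-1],[0,0,-0.9,0,0,0,-1],[0,0,-0.9,0,0,0,-1],[0,0,-0.9,0,0,0,-1]]

```text
clock: 14.25
position: [553.0, 46.5, 237.9]
ee_rot: [0.02, 1.0, 0.0, -0.001]
contact_force: [-0.5, 0.2, -4.2]
gripper_width: 44.6
```

Request:
apply_moves:
  increments:
    - [[0.12,-0.4,0,0,0,0,-1],[0.25,-0.9,0,0,0,0,-1],[0.25,-1,0,0,0,0,-1]]

```text
clock: 14.55
position: [520.8, -55.4, 235.4]
ee_rot: [0.022, 1.0, -0.0, -0.005]
contact_force: [0.1, 0.4, -4.0]
gripper_width: 44.6
```

Request:
apply_moves:
  increments:
    - [[0.12,-0.45,0,0,0,0,-1],[0.25,-0.9,0,0,0,0,-1],[0.25,-1,0,0,0,0,-1]]

```text
clock: 14.85
position: [492.4, -154.1, 235.8]
ee_rot: [0.022, 1.0, 0.0, -0.004]
contact_force: [-0.9, -0.1, -4.8]
gripper_width: 44.1
```

Request:
apply_moves:
  increments:
    - [[0.12,-0.45,0,0,0,0,-1],[0.25,-0.95,0,0,0,0,-1],[0.25,-0.95,0,0,0,0,-1],[0.25,-0.95,0,0,0,0,-1],[0.25,-0.95,0,0,0,0,-1]]

```text
clock: 15.35
position: [466.9, -244.5, 237.2]
ee_rot: [0.02, 1.0, 0.0, -0.001]
contact_force: [-0.7, -1.4, -4.3]
gripper_width: 44.4
```

```bash
python3 -c "
from h import *
plan([474.7,-253.4,146],-2.3)
p=arm.get_image('side');cv2.imwrite('pics/l.png',p['img'][:,:,::-1])"
```

```text
shift [-0.08 -0.09  0.91] turn [ 0. -0.  0.] | pos [ 466.89 -244.52  237.24] w 44.4 F [-0.66 -1.45 -4.27] t 15.35
```

View pics/l.png

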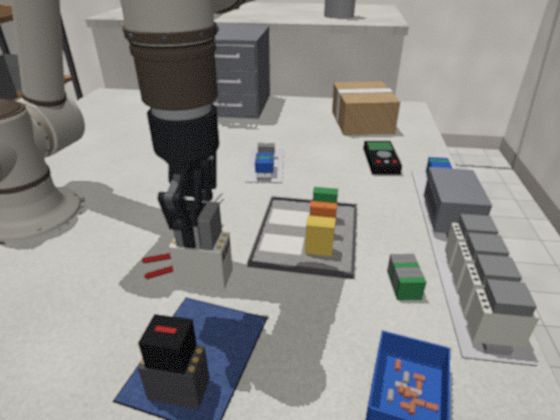

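Contactor held upright (px (200,250)); lower onto the mat.

Request:
apply_moves:
  increments:
    - [[-0.08,-0.09,0.2,0,0,0,-1],[-0.08,-0.09,0.5,0,0,0,-1],[-0.08,-0.09,0.8,0,0,0,-1],[-0.08,-0.09,0.84,0,0,0,-1],[-0.08,-0.09,0.86,0,0,0,-1],[-0.08,-0.09,0.87,0,0,0,-1],[-0.08,-0.09,0.87,0,0,0,-1]]

```text
clock: 16.1
position: [475.8, -254.4, 153.0]
ee_rot: [0.019, 1.0, -0.0, 0.001]
contact_force: [-0.5, 0.7, -4.0]
gripper_width: 44.0
```

Request:
apply_moves:
  increments:
    - [[0,0,0.01,0,0,0,-1],[0,0,0.02,0,0,0,-1],[0,0,0.03,0,0,0,-1],[0,0,0.035,0,0,0,-1],[0,0,0.04,0,0,0,-1],[0,0,0.04,0,0,0,-1]]

```text
clock: 16.7
position: [474.7, -254.5, 147.4]
ee_rot: [0.02, 1.0, 0.0, -0.0]
contact_force: [-0.5, -0.2, -3.4]
gripper_width: 44.2
```

Request:
apply_moves:
  increments:
    - [[0,0,0.01,0,0,0,-1],[0,0,0.015,0,0,0,-1],[0,0,0.02,0,0,0,-1],[0,0,0.02,0,0,0,-1]]

```text
clock: 17.1
position: [474.7, -254.5, 145.9]
ee_rot: [0.02, 1.0, -0.0, -0.0]
contact_force: [-0.8, 1.2, 0.9]
gripper_width: 44.3
```

Touching. Release and rise.

Request:
apply_moves:
  increments:
    - [[0,0,0.003,0,0,0,0.7],[0,0,0.003,0,0,0,0.7],[0,0,0.003,0,0,0,0.7],[0,0,0.003,0,0,0,0.7],[0,0,-0.1,0,0,0,0.7],[0,0,-0.4,0,0,0,0.7],[0,0,-0.9,0,0,0,0.7],[0,0,-0.9,0,0,0,0.7],[0,0,-0.9,0,0,0,0.7]]

```text
clock: 18.0
position: [475.3, -254.6, 237.8]
ee_rot: [0.02, 1.0, -0.0, 0.002]
contact_force: [-0.9, 0.2, -0.3]
gripper_width: 72.4
```

```bash
python3 -c "
from h import *
plan([600,0,350],-2.3)
p=arm.get_image('side');cv2.imwrite('pics/m.png',p['img'][:,:,::-1])"
```

```text
shift [-1.15  2.59 -1.12] turn [-0.    0.01  0.  ] | pos [ 475.32 -254.62  237.8 ] w 72.4 F [-0.87  0.25 -0.27] t 18.0
```

View pics/m.png

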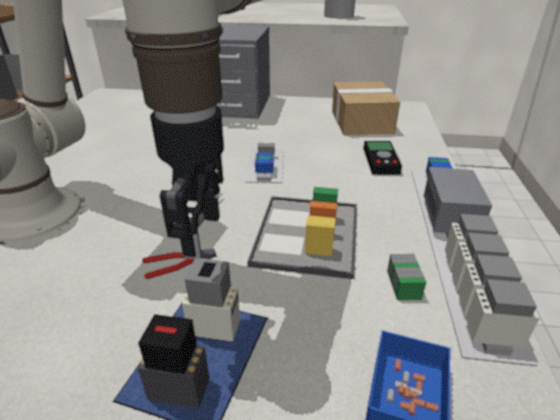

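```bash
python3 -c "
from h import *
print(arm.read_state()['joints'])
p=arm.get_image('top')
import pickle;pickle.dump(p,open('n.pkl','wb'))
print(toplane(p,[[122+0.,258],[140.7,256.7],[150,256],[183,252]],15))
big=cv2.resize(p['img'][220:290,90:210][:,:,::-1],None,fx=6,fy=6,interpolation=cv2.INTER_CUBIC);cv2.imwrite('pics/n.png',big)"
```

```text
[-0.19  0.3  -0.3  -0.   -0.97 -1.42]
[[462.77 338.7   15.  ]
 [464.84 297.86  15.  ]
 [465.99 277.52  15.  ]
 [473.43 205.19  15.  ]]
```

View pics/n.png

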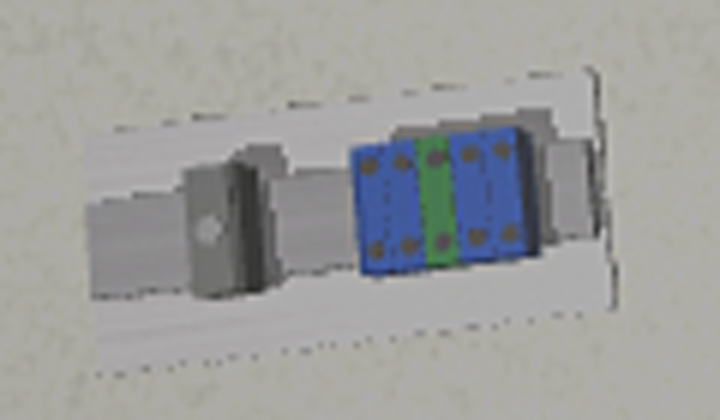

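```bash
cat >> h.py <<'E'
def Ryaw(yaw):
    a=np.radians(yaw); X=np.array([-np.cos(a),-np.sin(a),0]);Z=np.array([0,0,-1.])
    return R.from_matrix(np.c_[X,np.cross(Z,X),Z])
def route(tgt,yaw):
    s=arm.read_state(); P=s["position"].copy(); q=R.from_quat(s["ee_rot"]); Q=Ryaw(yaw)
    rv=(q.inv()*Q).as_rotvec(); d=np.array(tgt,float)-P
    n=int(np.ceil(max(np.linalg.norm(rv)/0.48,np.linalg.norm(d)/99)))
    print("from",P,"n",n)
    for i in range(n):
        f=q*R.from_rotvec(rv*i/n); print(np.round(f.inv().apply(d/n)/100,3),np.round(rv/n/0.5,3))
E
python3 -c "
from h import *
route([465,320,300],97)"
```

```text
from [ 474.2  -254.34  235.25] n 6
[ 0.05  0.96 -0.11] [ 0.   -0.   -0.58]
[-0.22  0.93 -0.11] [ 0.   -0.   -0.58]
[-0.48  0.83 -0.11] [ 0.   -0.   -0.58]
[-0.69  0.66 -0.11] [ 0.   -0.   -0.58]
[-0.85  0.43 -0.11] [ 0.   -0.   -0.58]
[-0.94  0.17 -0.11] [ 0.   -0.   -0.58]
```

Request:
apply_moves:
  increments:
    - [[0.05,0.96,-0.11,0,0,-0.58,1],[0.05,0.96,-0.11,0,0,-0.58,1],[0.05,0.96,-0.11,0,0,-0.58,1]]

```text
clock: 18.4
position: [473.2, -155.0, 246.1]
ee_rot: [-0.128, 0.992, 0.0, -0.001]
contact_force: [-0.2, -0.5, 0.3]
gripper_width: 85.9
```

Request:
apply_moves:
  increments:
    - [[-0.22,0.93,-0.11,0,0,-0.58,1],[-0.22,0.93,-0.11,0,0,-0.58,1],[-0.22,0.93,-0.11,0,0,-0.58,1]]

```text
clock: 18.7
position: [471.9, -59.6, 257.4]
ee_rot: [-0.27, 0.963, 0.0, -0.0]
contact_force: [0.3, -0.6, 0.2]
gripper_width: 85.3
```

Request:
apply_moves:
  increments:
    - [[-0.48,0.83,-0.11,0,0,-0.58,1],[-0.48,0.83,-0.11,0,0,-0.58,1],[-0.48,0.83,-0.11,0,0,-0.58,1]]

```text
clock: 19.0
position: [470.8, 36.1, 268.4]
ee_rot: [-0.406, 0.914, -0.0, 0.0]
contact_force: [0.2, -0.3, -0.3]
gripper_width: 85.1
```

Request:
apply_moves:
  increments:
    - [[-0.69,0.66,-0.11,0,0,-0.58,1],[-0.69,0.66,-0.11,0,0,-0.58,1],[-0.69,0.66,-0.11,0,0,-0.58,1]]

```text
clock: 19.3
position: [468.9, 131.4, 279.2]
ee_rot: [-0.533, 0.846, -0.0, 0.0]
contact_force: [-0.2, -0.0, 0.6]
gripper_width: 85.5
```

Request:
apply_moves:
  increments:
    - [[-0.85,0.43,-0.11,0,0,-0.58,1],[-0.85,0.43,-0.11,0,0,-0.58,1],[-0.85,0.43,-0.11,0,0,-0.58,1]]

```text
clock: 19.6
position: [467.3, 226.4, 290.0]
ee_rot: [-0.649, 0.76, -0.0, 0.0]
contact_force: [1.2, -0.3, 0.5]
gripper_width: 85.9
```

```bash
python3 -c "
from h import *
route([465,320,260],97)"
```

```text
from [467.34 226.45 289.99] n 1
[-0.92  0.17  0.3 ] [-0.   -0.   -0.56]
```

Request:
apply_moves:
  increments:
    - [[-0.92,0.17,0.3,0,0,-0.56,1],[-0.92,0.17,0.3,0,0,-0.56,1],[-0.92,0.17,0.3,0,0,-0.56,1],[-0.92,0.17,0.3,0,0,-0.56,1],[-0.92,0.17,0.3,0,0,-0.56,1]]

```text
clock: 20.1
position: [464.7, 315.6, 260.2]
ee_rot: [0.747, -0.665, 0.0, 0.001]
contact_force: [0.4, -0.3, 0.6]
gripper_width: 85.2
```

```bash
python3 -c "
from h import *
plan([465,320,260],97)
p=arm.get_image('wrist');cv2.imwrite('pics/o.png',p['img'][:,:,::-1])"
```

```text
shift [-0.04 -0.01  0.  ] turn [ 0.   -0.   -0.01] | pos [464.72 315.58 260.16] w 85.2 F [ 0.35 -0.29  0.64] t 20.1
```

View pics/o.png

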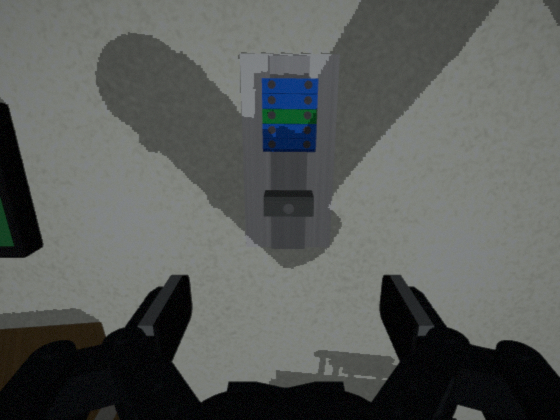

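Request:
apply_moves:
  increments:
    - [[0.1,0,0.4,0,0,-0.01,1],[0.1,0,0.9,0,0,-0.01,1],[0.1,0,0.9,0,0,-0.01,1],[0.1,0,0.9,0,0,-0.01,1],[0.1,0,0.9,0,0,-0.01,1],[0.1,0,0.9,0,0,-0.01,1]]

```text
clock: 20.75
position: [466.6, 308.2, 173.3]
ee_rot: [0.75, -0.662, 0.0, -0.003]
contact_force: [0.6, 0.1, 0.9]
gripper_width: 85.5
```

```bash
python3 -c "
from h import *
import pickle
plan([465,320,260],97)
p=arm.get_image('wrist');cv2.imwrite('pics/q.png',p['img'][:,:,::-1]);pickle.dump(p,open('q.pkl','wb'))
big=cv2.resize(p['img'][100:320,180:400][:,:,::-1],None,fx=2.7,fy=2.7,interpolation=cv2.INTER_CUBIC);cv2.imwrite('pics/q2.png',np.clip(big*2.,0,255).astype(np.uint8))"
```

```text
shift [-0.12 -0.   -0.87] turn [-0.01  0.01  0.  ] | pos [466.58 308.22 173.29] w 85.5 F [0.59 0.11 0.89] t 20.75
```

View pics/q.png

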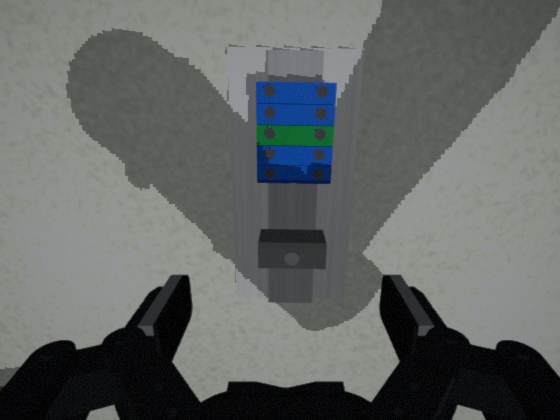

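View pics/q2.png

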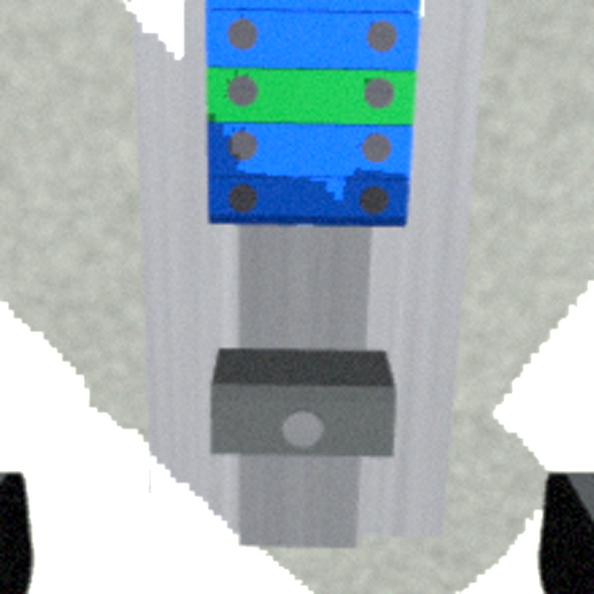

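```bash
cat > prof.py <<'E'
from h import *
import pickle
p=pickle.load(open('q.pkl','rb'));g=p['img'].astype(float).sum(2)
for c in (265,275,300,315,325):
    print(c,[(r,int(g[r,c-3:c+4].mean())) for r in range(176,190)],[(r,int(g[r,c-3:c+4].mean())) for r in range(224,274)])
for r in (140,165,236,255,265):
    print(r,[(c,int(g[r-3:r+4,c].mean())) for c in list(range(250,266))+list(range(320,340))])
E
python3 prof.py
```

```text
265 [(176, 109), (177, 126), (178, 130), (179, 111), (180, 97), (181, 87), (182, 130), (183, 257), (184, 277), (185, 281), (186, 278), (187, 280), (188, 279), (189, 280)] [(224, 278), (225, 277), (226, 277), (227, 277), (228, 266), (229, 133), (230, 98), (231, 97), (232, 97), (233, 99), (234, 95), (235, 96), (236, 101), (237, 99), (238, 93), (239, 97), (240, 94), (241, 103), (242, 135), (243, 152), (244, 152), (245, 154), (246, 153), (247, 153), (248, 159), (249, 164), (250, 162), (251, 165), (252, 161), (253, 161), (254, 159), (255, 160), (256, 161), (257, 159), (258, 161), (259, 158), (260, 162), (261, 162), (262, 164), (263, 164), (264, 164), (265, 164), (266, 160), (267, 179), (268, 241), (269, 268), (270, 276), (271, 273), (272, 274), (273, 271)]
275 [(176, 125), (177, 129), (178, 137), (179, 121), (180, 94), (181, 94), (182, 114), (183, 179), (184, 210), (185, 213), (186, 212), (187, 213), (188, 212), (189, 213)] [(224, 214), (225, 215), (226, 215), (227, 215), (228, 205), (229, 131), (230, 98), (231, 98), (232, 95), (233, 98), (234, 97), (235, 97), (236, 98), (237, 95), (238, 
[... 4196 characters left out ...]
(264, 161), (265, 164), (320, 165), (321, 162), (322, 158), (323, 165), (324, 163), (325, 179), (326, 228), (327, 268), (328, 271), (329, 266), (330, 264), (331, 263), (332, 269), (333, 273), (334, 275), (335, 274), (336, 275), (337, 273), (338, 272), (339, 272)]
265 [(250, 275), (251, 279), (252, 274), (253, 273), (254, 278), (255, 279), (256, 277), (257, 259), (258, 201), (259, 177), (260, 175), (261, 175), (262, 178), (263, 178), (264, 179), (265, 177), (320, 163), (321, 164), (322, 162), (323, 167), (324, 166), (325, 197), (326, 268), (327, 273), (328, 266), (329, 260), (330, 263), (331, 267), (332, 272), (333, 273), (334, 276), (335, 273), (336, 274), (337, 273), (338, 270), (339, 268)]
```

```bash
cat > railfit.py <<'E'
from h import *
import pickle
from scipy.optimize import least_squares
p=pickle.load(open('q.pkl','rb'))
Y=[]
for us,vs,z,y in [((265,275,300,315,325),(182.4,182.6,183.2,183.4,183.4),39,-20.5),((275,300,315),(228.65,229.1,229.4),15,20.5),((275,300,315),(242,242.4,242.6),39,20.5),((275,300,315),(268,268.4,268.5),42,38.5)]:
    Y+=[(u,v,z,1,y) for u,v in zip(us,vs)]
for u,v,s in [(256.2,140,1),(256.55,165,1),(332.75,140,-1),(330.65,165,-1),(257.55,255,1),(257.55,265,1),(325.8,255,-1),(325.3,265,-1)]:
    Y.append((u,v,42,0,23*s))
Y=np.array(Y)
def res(v,dz=0):
    c,s=np.cos(v[2]),np.sin(v[2]);r=[]
    for u,w,z,ax,val in Y:
        P=toplane(p,[u,w],z+v[3])[0][:2]-v[:2]; L=np.array([c*P[0]+s*P[1],-s*P[0]+c*P[1]]); r.append(L[int(ax)]-val)
    return np.array(r)
for sgn in (1,-1):
    Y2=Y.copy()
    Y[:,4]=np.where(Y[:,3]==0,Y[:,4]*sgn,Y[:,4])
    r=least_squares(res,[465,290,.12,0]);print(r.x[:2],np.degrees(r.x[2]),"dz",r.x[3],"cost",r.cost);print(r.fun)
    rr=least_squares(lambda v:res([*v,0]),[465,290,.12]);print("dz0",rr.x[:2],np.degrees(rr.x[2]),rr.cost,rr.fun)
E
python3 railfit.py; python3 -c "
import pickle
from h import *
p=pickle.load(open('q.pkl','rb'));print(p['pose']);s=arm.read_state();print(s['position'],R.from_quat(s['ee_rot']).as_matrix())
M=R.from_quat(s['ee_rot']).as_matrix();print(M.T@(p['pose'][:3,3]-s['position']),M.T@p['pose'][:3,:3])"
```

```text
[464.92 296.36] 6.215406352504649 dz -0.8010921029159077 cost 0.12217787806755784
[-0.14 -0.11  0.03  0.01 -0.1  -0.    0.05  0.1   0.02  0.03  0.01  0.06
  0.07 -0.03 -0.13 -0.15  0.    0.36 -0.05  0.04 -0.   -0.08]
dz0 [464.98 296.05] 6.22102843641613 0.21447165990357225 [-0.02  0.    0.14  0.12  0.02 -0.02  0.04  0.09 -0.03 -0.02 -0.04 -0.07
 -0.05 -0.15 -0.23 -0.24  0.09  0.45 -0.13 -0.04  0.09  0.02]
[474.84 240.47] 7.617171764391105 dz 144.86147870956225 cost 5384.870132699182
[ 20.13  20.18  20.33  20.39  20.41  -2.15  -1.97  -1.85  -9.02  -8.9
  -8.83 -23.01 -22.89 -22.85  29.02  29.12 -29.65 -29.45  29.56  29.64
 -29.14 -29.11]
dz0 [465.1  295.97] 4.53370278666853 8402.448550963461 [  0.6    0.44   0.11  -0.19  -0.47   0.42  -0.07  -0.34   0.38  -0.1
  -0.42   0.33  -0.15  -0.55  47.04  46.58 -44.6  -44.69  44.89  44.76
 -46.84 -47.13]
[[ -0.99   0.12   0.04 477.76]
 [ -0.12  -0.94  -0.32 225.86]
 [ -0.    -0.32   0.95 242.48]
 [  0.     0.     0.     1.  ]]
[466.32 308.09 172.92] [[ 0.12 -0.99  0.  ]
 [-0.99 -0.12  0.  ]
 [-0.   -0.   -1.  ]]
[ 82.82  -1.37 -69.8 ] [[-0.    0.95  0.32]
 [ 1.    0.   -0.  ]
 [-0.    0.32 -0.95]]
```

```bash
python3 -c "
from h import *
route([623.9,-1.2,210],87.7)"
```

```text
from [466.32 308.09 172.92] n 4
[ 0.82 -0.29 -0.09] [-0.    0.    0.08]
[ 0.8  -0.33 -0.09] [-0.    0.    0.08]
[ 0.79 -0.36 -0.09] [-0.    0.    0.08]
[ 0.77 -0.39 -0.09] [-0.    0.    0.08]
```

Request:
apply_moves:
  increments:
    - [[0.41,-0.15,-0.2,0,0,0.08,1],[0.82,-0.29,-0.3,0,0,0.08,1],[0.82,-0.29,-0.3,0,0,0.08,1]]

```text
clock: 21.1
position: [506.6, 227.1, 203.6]
ee_rot: [0.735, -0.678, 0.001, -0.002]
contact_force: [0.3, 0.4, 0.5]
gripper_width: 85.6
```

Request:
apply_moves:
  increments:
    - [[0.4,-0.15,0,0,0,0.08,1],[0.8,-0.33,0,0,0,0.08,1],[0.8,-0.33,0,0,0,0.08,1]]

```text
clock: 21.4
position: [545.7, 149.8, 201.5]
ee_rot: [0.721, -0.693, 0.0, -0.001]
contact_force: [-0.3, 0.3, 0.1]
gripper_width: 85.5
```

Request:
apply_moves:
  increments:
    - [[0.4,-0.18,0,0,0,0.08,1],[0.79,-0.36,0,0,0,0.08,1],[0.79,-0.36,0,0,0,0.08,1],[0.79,-0.36,0,0,0,0.08,1]]

```text
clock: 21.8
position: [583.8, 75.2, 201.0]
ee_rot: [0.708, -0.706, 0.0, -0.001]
contact_force: [0.3, 0.1, 0.0]
gripper_width: 85.2
```

```bash
python3 -c "
from h import *
route([623.9,-1.2,210],87.7)"
```

```text
from [583.85  75.19 201.04] n 1
[ 0.77 -0.4  -0.09] [-0.    0.    0.09]
```

Request:
apply_moves:
  increments:
    - [[0.4,-0.2,-0.05,0,0,0.08,1],[0.75,-0.39,-0.05,0,0,0.085,1],[0.75,-0.39,-0.05,0,0,0.085,1],[0.75,-0.39,-0.05,0,0,0.085,1],[0.75,-0.39,-0.05,0,0,0.085,1]]

```text
clock: 22.3
position: [622.4, 2.0, 205.7]
ee_rot: [-0.694, 0.72, 0.0, 0.0]
contact_force: [0.3, 0.1, 0.4]
gripper_width: 85.3
```

```bash
python3 -c "
from h import *
p=arm.get_image('wrist');cv2.imwrite('pics/r.png',p['img'][:,:,::-1])
plan([623.9,-1.2,112],87.7)"
```

```text
shift [ 0.03 -0.02  0.94] turn [0.   0.   0.01] | pos [622.43   2.1  205.75] w 85.4 F [-0.53  0.18  0.09] t 22.35
```

View pics/r.png

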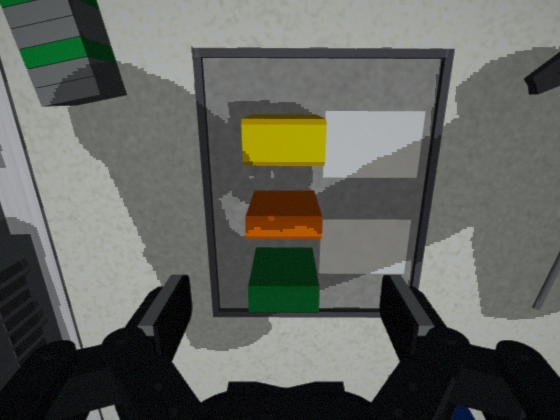

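```bash
python3 -c "
from h import *
p=arm.get_image('wrist')
im=cv2.resize(p['img'][60:340,180:460][:,:,::-1],None,fx=2.1,fy=2.1,interpolation=cv2.INTER_CUBIC)
for (y,t,col) in [(55,11,(0,255,255)),(0,8,(255,255,0)),(-55,14,(255,0,0))]:
  for z,h in((6,25),(76,25)):
    yy=t if z!=76 else t-3
    c=place(np.array([[28-25,y-yy,z],[28+25,y-yy,z],[28+25,y+yy,z],[28-25,y+yy,z]],float),595.9,-.12,np.radians(-2.28),0)
    uv=(proj(p,c)-[180,60])*2.1
    cv2.polylines(im,[np.round(uv).astype(int)],True,col,1)
cv2.imwrite('pics/s.png',im)"
```

```text
(no output)
```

View pics/s.png

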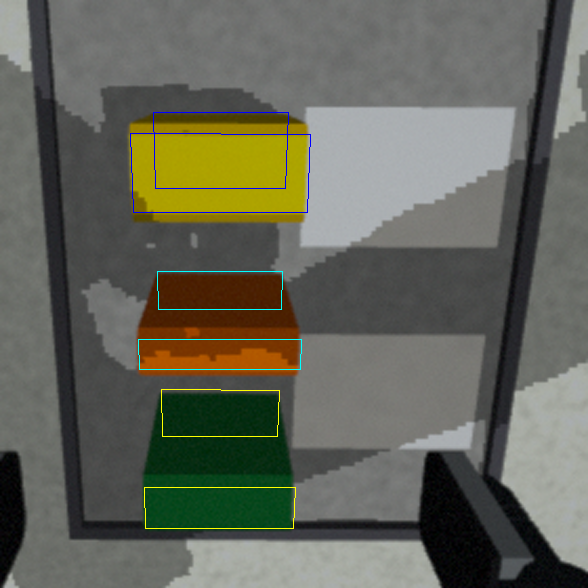

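Request:
apply_moves:
  increments:
    - [[0.03,-0.02,0.4,0,0,0.01,1],[0.03,-0.02,0.8,0,0,0.01,1],[0.03,-0.02,0.94,0,0,0.01,1],[0.03,-0.02,0.94,0,0,0.01,1],[0.03,-0.02,0.94,0,0,0.01,1],[0.03,-0.02,0.94,0,0,0.01,1]]

```text
clock: 23.0
position: [626.2, -2.1, 113.8]
ee_rot: [-0.692, 0.722, -0.001, 0.002]
contact_force: [-0.2, -0.6, 0.4]
gripper_width: 85.1
```

```bash
python3 -c "
from h import *
p=arm.get_image('wrist');cv2.imwrite('pics/u.png',p['img'][:,:,::-1])
plan([623.9,-1.2,112],87.7)"
```

```text
shift [-0.01  0.02  0.02] turn [-0.01  0.   -0.  ] | pos [626.    -2.19 113.75] w 85.4 F [ 0.47 -0.11  0.45] t 23.05
```

View pics/u.png

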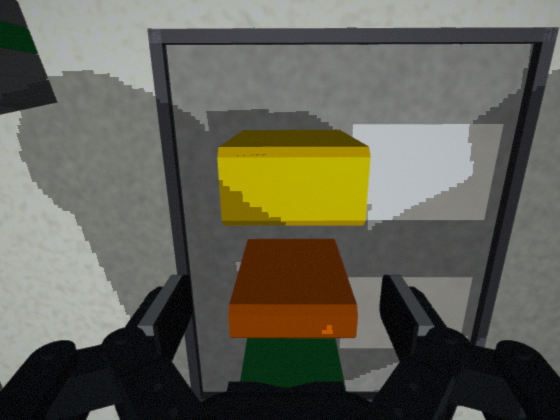

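Request:
apply_moves:
  increments:
    - [[-0.01,0.02,0.02,-0.005,0,0,1],[-0.01,0.02,0.02,-0.005,0,0,1],[-0.01,0.02,0.02,-0.005,0,0,0],[-0.01,0.02,0.02,-0.005,0,0,-1],[-0.01,0.02,0.02,-0.005,0,0,-1],[-0.01,0.02,0.02,-0.005,0,0,-1],[-0.01,0.02,0.02,-0.005,0,0,-1],[-0.01,0.02,0.02,-0.005,0,0,-1]]

```text
clock: 23.85
position: [623.2, -1.5, 109.9]
ee_rot: [-0.692, 0.722, 0.001, -0.001]
contact_force: [-0.2, 0.2, 2.4]
gripper_width: 49.2
```

```bash
python3 -c "
from h import *
p=arm.get_image('wrist');cv2.imwrite('pics/v.png',p['img'][:,:,::-1])
plan([623.9,-1.2,112],87.7);print(R.from_quat(arm.read_state()['ee_rot']).as_matrix())"
```

```text
shift [-0.   -0.01 -0.02] turn [ 0.    0.   -0.01] | pos [623.19  -1.48 109.86] w 49.2 F [-0.22 -0.25  3.46] t 23.9
[[-0.04 -1.   -0.  ]
 [-1.    0.04  0.  ]
 [-0.    0.   -1.  ]]
```

View pics/v.png

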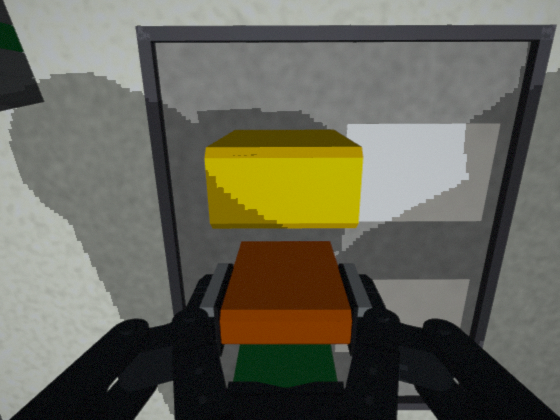

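Request:
apply_moves:
  increments:
    - [[0,0,-0.2,0,0,0,-1],[0,0,-0.5,0,0,0,-1],[0,0,-0.95,0,0,0,-1],[0,0,-0.95,0,0,0,-1],[0,0,-0.95,0,0,0,-1]]

```text
clock: 24.4
position: [623.1, -1.4, 205.2]
ee_rot: [-0.692, 0.722, 0.001, 0.0]
contact_force: [-0.7, 1.0, -1.5]
gripper_width: 49.5
```

```bash
python3 -c "
from h import *
route([463.7,307.6,190],96.2)
p=arm.get_image('side');cv2.imwrite('pics/x.png',p['img'][:,:,::-1])"
```

```text
from [623.06  -1.38 205.22] n 4
[-0.75  0.43  0.04] [ 0.    0.   -0.08]
[-0.77  0.4   0.04] [ 0.    0.   -0.08]
[-0.79  0.37  0.04] [ 0.    0.   -0.08]
[-0.8   0.34  0.04] [ 0.    0.   -0.08]
```

View pics/x.png

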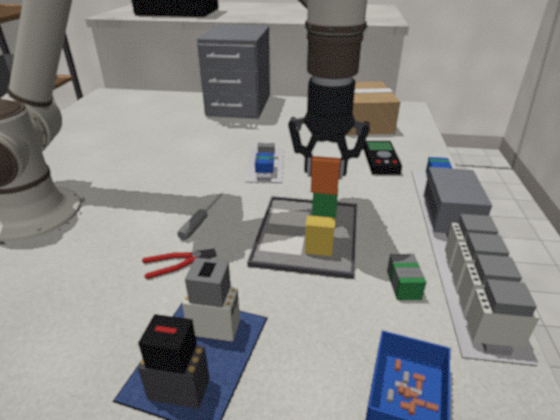

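Orange is held upright; green and yellow untouched. Go to the rail.

Request:
apply_moves:
  increments:
    - [[-0.38,0.22,0,0,0,-0.04,-1],[-0.75,0.43,0,0,0,-0.08,-1],[-0.75,0.43,0,0,0,-0.08,-1]]

```text
clock: 24.75
position: [580.6, 78.1, 202.5]
ee_rot: [0.708, -0.707, -0.002, 0.003]
contact_force: [-0.5, -0.0, -0.1]
gripper_width: 49.5
```

Request:
apply_moves:
  increments:
    - [[-0.38,0.2,0,0,0,-0.04,-1],[-0.77,0.4,0,0,0,-0.08,-1],[-0.77,0.4,0,0,0,-0.08,-1]]

```text
clock: 25.05
position: [541.5, 155.1, 203.1]
ee_rot: [0.722, -0.692, -0.002, 0.002]
contact_force: [-0.2, -0.4, -0.5]
gripper_width: 49.2
```

Request:
apply_moves:
  increments:
    - [[-0.38,0.2,0.02,0,0,-0.04,-1],[-0.79,0.37,0.04,0,0,-0.08,-1],[-0.79,0.37,0.04,0,0,-0.08,-1],[-0.79,0.37,0.04,0,0,-0.08,-1]]

```text
clock: 25.45
position: [503.2, 230.0, 199.5]
ee_rot: [0.734, -0.679, -0.001, 0.002]
contact_force: [-0.5, -0.2, -0.3]
gripper_width: 49.4
```

```bash
python3 -c "
from h import *
route([463.7,307.6,180],96.2)"
```

```text
from [503.17 230.   199.52] n 1
[-0.81  0.33  0.2 ] [ 0.01 -0.   -0.06]
```

Request:
apply_moves:
  increments:
    - [[-0.4,0.16,0.1,0,0,-0.03,-1],[-0.79,0.32,0.2,0,0,-0.06,-1],[-0.79,0.32,0.2,0,0,-0.06,-1],[-0.79,0.32,0.2,0,0,-0.06,-1],[-0.79,0.32,0.2,0,0,-0.06,-1]]

```text
clock: 25.95
position: [466.3, 304.9, 180.6]
ee_rot: [0.743, -0.669, -0.001, 0.001]
contact_force: [-0.5, -0.8, -0.6]
gripper_width: 48.9
```

```bash
python3 -c "
from h import *
plan([463.7,307.6,165],96.2)"
```

```text
shift [-0.03  0.02  0.16] turn [ 0.01 -0.   -0.01] | pos [466.32 304.93 180.65] w 48.9 F [-0.55 -0.79 -0.63] t 25.95
```

Request:
apply_moves:
  increments:
    - [[-0.025,0.025,0.08,0.005,0,-0.01,-1],[-0.025,0.025,0.16,0.005,0,-0.01,-1],[-0.025,0.025,0.16,0.005,0,-0.01,-1],[-0.025,0.025,0.16,0.005,0,-0.01,-1],[-0.025,0.025,0.16,0.005,0,-0.01,-1]]

```text
clock: 26.45
position: [463.1, 308.5, 165.1]
ee_rot: [0.746, -0.666, -0.0, -0.0]
contact_force: [-0.1, -0.3, -0.7]
gripper_width: 49.5
```

```bash
python3 -c "
from h import *
import pickle
p=arm.get_image('wrist');cv2.imwrite('pics/y.png',p['img'][:,:,::-1]);pickle.dump(p,open('y.pkl','wb'))
plan([463.7,307.6,165],96.2)
big=cv2.resize(p['img'][130:350,180:400][:,:,::-1],None,fx=2.7,fy=2.7,interpolation=cv2.INTER_CUBIC);cv2.imwrite('pics/y2.png',np.clip(big*2.,0,255).astype(np.uint8))"
```

```text
shift [ 0.01 -0.01  0.  ] turn [-0.    0.    0.01] | pos [463.09 308.57 165.19] w 49.1 F [-0.15 -0.2  -0.27] t 26.5
```

View pics/y2.png

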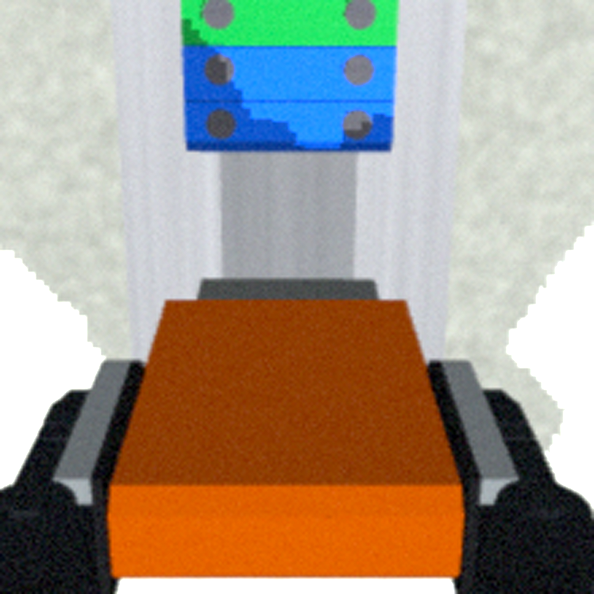

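```bash
cat > yfit.py <<'E'
from h import *
import pickle
p=pickle.load(open('y.pkl','rb'));im=p['img'].astype(float)
g=im.sum(2); o=im[:,:,0]-im[:,:,2]
def cross(a,lo,hi,lvl=None):
    s=a[lo:hi]; m=(s[:3].mean()+s[-3:].mean())/2
    i=np.where(np.diff(np.sign(s-m))!=0)[0][0]
    return lo+i+(m-s[i])/(s[i+1]-s[i])
def col(a,c): return a[:,c-2:c+3].mean(1)
def row(a,r): return a[r-1:r+2,:].mean(0)
bot=[(c,cross(col(o,c),236,246)) for c in (255,270,285,300,315)]
top=[(c,cross(col(o,c),305,315)) for c in (255,270,285,300,315)]
print("bottom",bot);print("top67",top)
l=[(cross(row(o,r),200,260),r) for r in (250,270,290)]; r_=[(cross(row(o,r),310,370),r) for r in (250,270,290)]
print(l,r_)
s=dict(pos=np.array([463.09,308.57,165.19]))
for z,b in((165.19-103.9+3,bot),(165.19-103.9+67,top)):
    P=toplane(p,b,z); k=np.polyfit(P[:,0],P[:,1],1); print(z,P.mean(0),"slope deg",np.degrees(np.arctan(k[0])))
# rail edges
te=[(c,cross(col(g,c),182,193)) for c in (265,275,285,300,310)]
print("term lower edge",te,toplane(p,te,39))
we=[(c,cross(col(g,c),228,237)) for c in (270,285,300,310)]
print("wall bottom",we,toplane(p,we,15))
E
python3 yfit.py
```

```text
bottom [(255, np.float64(240.53827160493827)), (270, np.float64(240.5160366552119)), (285, np.float64(240.50400916380298)), (300, np.float64(240.50696864111498)), (315, np.float64(240.50765606595996))]
top67 [(255, np.float64(309.32666666666665)), (270, np.float64(309.30716253443524)), (285, np.float64(309.24717514124296)), (300, np.float64(309.26509186351706)), (315, np.float64(309.3198924731183))]
[(np.float64(238.37071651090343), 250), (np.float64(232.33854166666666), 270), (np.float64(226.16498316498317), 290)] [(np.float64(332.25757575757575), 250), (np.float64(338.4166666666667), 270), (np.float64(344.6138888888889), 290)]
64.28999999999999 [465.23 300.85  64.29] slope deg 6.374380762381365
128.29 [465.22 300.83 128.29] slope deg 6.358043966009262
term lower edge [(265, np.float64(185.65858843537416)), (275, np.float64(185.63308457711443)), (285, np.float64(185.64567901234568)), (300, np.float64(182.1056466302368)), (310, np.float64(185.7042194092827))] [[480.11 277.19  39.  ]
 [474.07 276.5   39.  ]
 [468.02 275.83  39.  ]
 [459.23 272.63  39.  ]
 [452.9  274.19  39.  ]]
wall bottom [(270, np.float64(232.73734729493893)), (285, np.float64(232.7046511627907)), (300, np.float64(232.73429319371726)), (310, np.float64(233.0318957771788))] [[474.2  317.62  15.  ]
 [463.52 316.41  15.  ]
 [452.83 315.24  15.  ]
 [445.68 314.68  15.  ]]
```

Request:
apply_moves:
  increments:
    - [[0.012,-0.005,0.06,0,0,0,-1],[0.012,-0.005,0.12,0,0,0,-1],[0.012,-0.005,0.16,0,0,0,-1],[0.012,-0.005,0.16,0,0,0,-1],[0.012,-0.005,0.16,0,0,0,-1],[0.012,-0.005,0.16,0,0,0,-1]]

```text
clock: 27.1
position: [463.6, 307.5, 149.1]
ee_rot: [0.746, -0.666, -0.0, -0.0]
contact_force: [0.2, -0.4, -1.0]
gripper_width: 49.3
```

```bash
python3 -c "
from h import *
import pickle
p=arm.get_image('wrist');pickle.dump(p,open('y.pkl','wb'))
plan([463.7,307.4,146],96.2)
big=cv2.resize(p['img'][130:350,180:400][:,:,::-1],None,fx=2.7,fy=2.7,interpolation=cv2.INTER_CUBIC);cv2.imwrite('pics/z2.png',np.clip(big*2.,0,255).astype(np.uint8))"
```

```text
shift [ 0.   -0.    0.03] turn [-0.    0.    0.01] | pos [463.63 307.49 149.15] w 48.8 F [ 0.18  0.81 -0.56] t 27.15
```

View pics/z2.png

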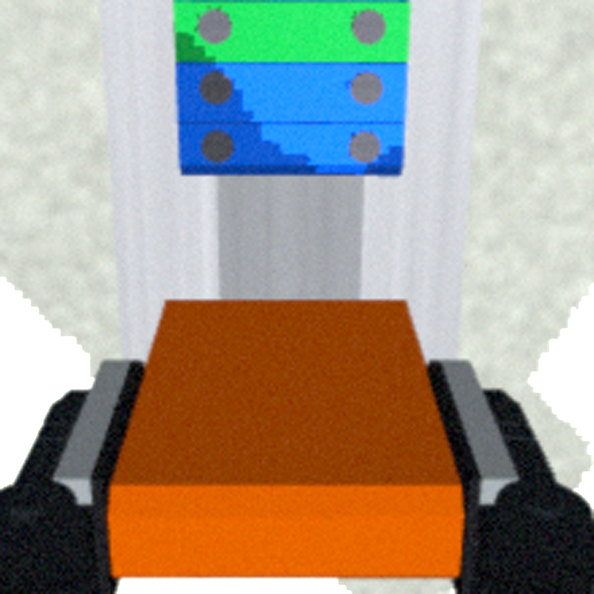

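Request:
apply_moves:
  increments:
    - [[0,0,0.02,0,0,0,-1],[0,0,0.04,0,0,0,-1],[0,0,0.06,0,0,0,-1],[0,0,0.08,0,0,0,-1],[0,0,0.1,0,0,0,-1],[0,0,0.1,0,0,0,-1]]

```text
clock: 27.75
position: [463.4, 307.2, 138.6]
ee_rot: [0.746, -0.666, -0.0, 0.0]
contact_force: [-0.0, 0.1, -0.3]
gripper_width: 49.2
```

Request:
apply_moves:
  increments:
    - [[0,0,0.03,0,0,0,-1],[0,0,0.06,0,0,0,-1],[0,0,0.09,0,0,0,-1],[0,0,0.12,0,0,0,-1],[0,0,0.14,0,0,0,-1],[0,0,0.14,0,0,0,-1]]

```text
clock: 28.35
position: [463.4, 307.3, 124.5]
ee_rot: [0.746, -0.666, -0.0, 0.0]
contact_force: [0.4, 0.5, -1.0]
gripper_width: 49.1
```

Request:
apply_moves:
  increments:
    - [[0,0,0.01,0,0,0,-1],[0,0,0.02,0,0,0,-1],[0,0,0.03,0,0,0,-1],[0,0,0.04,0,0,0,-1],[0,0,0.045,0,0,0,-1],[0,0,0.045,0,0,0,-1]]

```text
clock: 28.95
position: [463.5, 307.4, 120.4]
ee_rot: [0.746, -0.666, -0.0, -0.0]
contact_force: [0.4, 0.0, -0.6]
gripper_width: 49.4
```

```bash
python3 -c "
from h import *
import pickle
p=arm.get_image('wrist');pickle.dump(p,open('y.pkl','wb'))
plan([463.7,307.4,119],96.2)
big=cv2.resize(p['img'][130:350,180:400][:,:,::-1],None,fx=2.7,fy=2.7,interpolation=cv2.INTER_CUBIC);cv2.imwrite('pics/z3.png',np.clip(big*2.,0,255).astype(np.uint8))"
```

```text
shift [-0.   -0.    0.01] turn [-0.    0.    0.01] | pos [463.53 307.36 120.44] w 49.1 F [ 0.32 -0.39  0.25] t 29.0
```

View pics/z3.png

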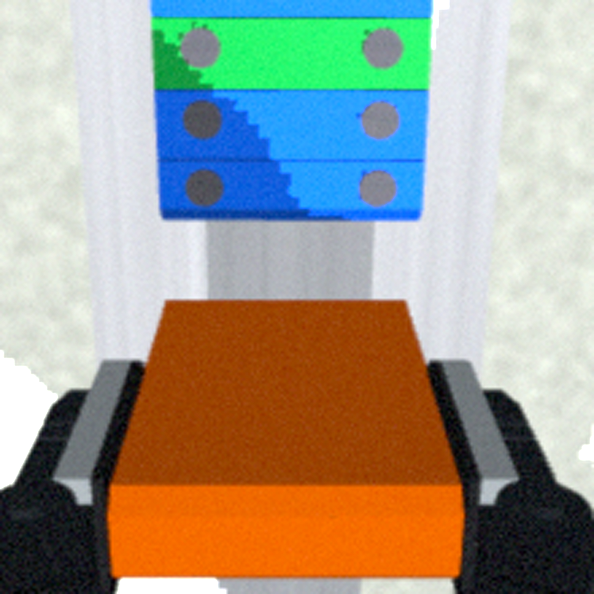

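Request:
apply_moves:
  increments:
    - [[-0.003,0,0.005,0,0,0,-1],[-0.006,0,0.01,0,0,0,-1],[-0.007,0,0.015,0,0,0,-1],[-0.007,0,0.015,0,0,0,-1]]

```text
clock: 29.4
position: [463.5, 308.1, 118.9]
ee_rot: [0.746, -0.666, -0.0, -0.0]
contact_force: [0.6, -0.3, -0.6]
gripper_width: 49.4
```

Request:
apply_moves:
  increments:
    - [[0,0,0.005,0,0,0,-1],[0,0,0.01,0,0,0,-1],[0,0,0.01,0,0,0,-1]]

```text
clock: 29.7
position: [463.5, 308.1, 118.9]
ee_rot: [0.746, -0.666, -0.0, -0.0]
contact_force: [-1.2, -0.1, 5.1]
gripper_width: 49.5
```

Request:
apply_moves:
  increments:
    - [[0,0,0,0,0,0,0],[0,0,0,0,0,0,0.6],[0,0,0,0,0,0,0.8],[0,0,-0.05,0,0,0,1],[0,0,-0.3,0,0,0,1],[0,0,-0.8,0,0,0,1],[0,0,-0.8,0,0,0,1],[0,0,-0.8,0,0,0,1]]

```text
clock: 30.5
position: [463.8, 308.5, 199.6]
ee_rot: [0.746, -0.666, -0.0, -0.002]
contact_force: [-0.3, -0.1, -0.4]
gripper_width: 85.4
```

```bash
python3 -c "
from h import *
import pickle
p=arm.get_image('wrist');pickle.dump(p,open('aa.pkl','wb'))
route([626.1,53.7,200],87.7)
cv2.imwrite('pics/aa.png',np.clip(p['img'][:,:,::-1]*1.6,0,255).astype(np.uint8))"
```

```text
from [463.26 307.9  198.2 ] n 4
[ 0.68 -0.33 -0.01] [-0.    0.    0.08]
[ 0.66 -0.36 -0.01] [-0.    0.    0.08]
[ 0.65 -0.38 -0.01] [-0.    0.    0.08]
[ 0.64 -0.41 -0.01] [-0.    0.    0.08]
```

View pics/aa.png

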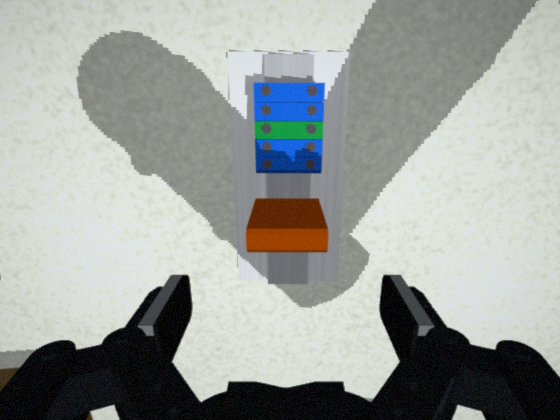

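Request:
apply_moves:
  increments:
    - [[0.34,-0.17,-0.1,0,0,0.04,1],[0.68,-0.33,-0.1,0,0,0.08,1],[0.68,-0.33,-0.1,0,0,0.08,1]]

```text
clock: 30.85
position: [504.6, 241.1, 206.5]
ee_rot: [0.731, -0.683, -0.0, 0.002]
contact_force: [-0.4, 0.1, -0.0]
gripper_width: 84.9
```

Request:
apply_moves:
  increments:
    - [[0.33,-0.18,0,0,0,0.04,1],[0.66,-0.36,0,0,0,0.08,1],[0.66,-0.36,0,0,0,0.08,1]]

```text
clock: 31.15
position: [545.3, 178.2, 206.2]
ee_rot: [0.717, -0.697, -0.0, 0.001]
contact_force: [-0.2, -0.6, -1.2]
gripper_width: 85.3
```

Request:
apply_moves:
  increments:
    - [[0.33,-0.18,0,0,0,0.04,1],[0.65,-0.38,0,0,0,0.08,1],[0.65,-0.38,0,0,0,0.08,1],[0.65,-0.38,0,0,0,0.08,1]]

```text
clock: 31.55
position: [584.1, 117.0, 206.5]
ee_rot: [-0.704, 0.71, 0.001, -0.001]
contact_force: [-1.1, 0.6, 0.2]
gripper_width: 85.4
```

```bash
python3 -c "
from h import *
route([626.1,53.7,205],87.7)"
```

```text
from [584.1  116.97 206.52] n 1
[ 0.63 -0.43  0.01] [ 0.01 -0.    0.06]
```

Request:
apply_moves:
  increments:
    - [[0.31,-0.2,0,0,0,0.03,1],[0.61,-0.42,0,0,0,0.06,1],[0.61,-0.42,0,0,0,0.06,1],[0.61,-0.42,0,0,0,0.06,1],[0.61,-0.42,0,0,0,0.06,1],[0.61,-0.42,0,0,0,0.06,1]]

```text
clock: 32.15
position: [625.4, 57.2, 207.9]
ee_rot: [-0.694, 0.72, 0.0, 0.0]
contact_force: [-0.8, -0.0, 0.1]
gripper_width: 85.4
```

```bash
python3 -c "
from h import *
plan([626.1,53.7,112],87.7)"
```

```text
shift [ 0.03 -0.01  0.96] turn [0.   0.   0.01] | pos [625.42  57.17 207.85] w 85.4 F [-0.78 -0.01  0.09] t 32.15
```

Request:
apply_moves:
  increments:
    - [[0.03,-0.01,0.4,0,0,0.01,1],[0.03,-0.01,0.7,0,0,0.01,1],[0.03,-0.01,0.9,0,0,0.01,1],[0.03,-0.01,0.97,0,0,0.01,1],[0.03,-0.01,0.97,0,0,0.01,1],[0.03,-0.01,0.97,0,0,0.01,1],[0.03,-0.01,0.97,0,0,0.01,1]]

```text
clock: 32.85
position: [627.7, 53.3, 112.5]
ee_rot: [-0.692, 0.722, -0.001, 0.001]
contact_force: [-0.0, 0.3, 0.9]
gripper_width: 85.6
```

```bash
python3 -c "
from h import *
p=arm.get_image('wrist');cv2.imwrite('pics/ab.png',p['img'][:,:,::-1])
plan([626.1,53.7,111],87.7)"
```

```text
shift [-0.    0.02  0.01] turn [-0.01  0.   -0.01] | pos [627.62  53.17 112.43] w 85.6 F [-0.18  0.22  0.31] t 32.9
```

View pics/ab.png

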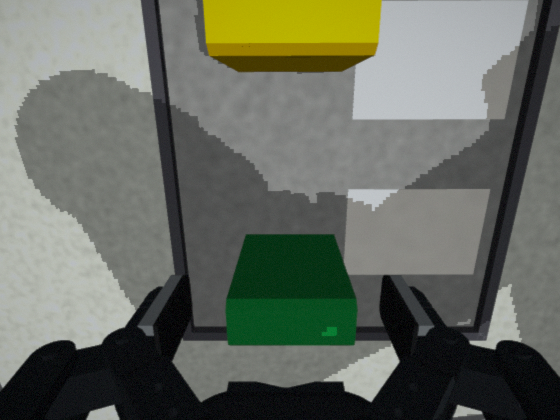

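Request:
apply_moves:
  increments:
    - [[0,0.015,0.015,0,0,0,1],[0,0.015,0.015,0,0,0,1],[0,0.015,0.015,0,0,0,0],[0,0.015,0.015,0,0,0,-1],[0,0.015,0.015,0,0,0,-1],[0,0.015,0.015,0,0,0,-1],[0,0.015,0.015,0,0,0,-1],[0,0.015,0.015,0,0,0,-1]]

```text
clock: 33.7
position: [625.7, 53.0, 109.6]
ee_rot: [-0.692, 0.722, -0.0, 0.0]
contact_force: [-0.6, -0.5, 2.3]
gripper_width: 49.2
```

```bash
python3 -c "
from h import *
plan([626.1,53.7,111],87.7)"
```

```text
shift [-0.01 -0.   -0.01] turn [-0.    0.   -0.01] | pos [625.72  52.95 109.59] w 49.2 F [-0.65 -0.5   2.26] t 33.7
```

Request:
apply_moves:
  increments:
    - [[0,0,-0.2,0,0,0,-1],[0,0,-0.5,0,0,0,-1],[0,0,-0.95,0,0,0,-1],[0,0,-0.95,0,0,0,-1],[0,0,-0.95,0,0,0,-1]]

```text
clock: 34.2
position: [625.4, 53.0, 205.3]
ee_rot: [-0.692, 0.722, 0.0, 0.001]
contact_force: [-0.4, 0.4, -1.1]
gripper_width: 49.5
```

```bash
python3 -c "
from h import *
route([465.5,288.2,200],96.3)"
```

```text
from [625.45  52.98 205.26] n 3
[-0.76  0.57  0.02] [-0.   0.  -0.1]
[-0.79  0.53  0.02] [-0.   0.  -0.1]
[-0.81  0.49  0.02] [-0.   0.  -0.1]
```

Request:
apply_moves:
  increments:
    - [[-0.38,0.28,0,0,0,-0.05,-1],[-0.76,0.57,0,0,0,-0.1,-1],[-0.76,0.57,0,0,0,-0.1,-1]]

```text
clock: 34.5
position: [568.3, 134.0, 202.4]
ee_rot: [0.711, -0.703, -0.002, 0.002]
contact_force: [0.1, -0.5, -0.8]
gripper_width: 49.5
```

Request:
apply_moves:
  increments:
    - [[-0.38,0.26,0,0,0,-0.05,-1],[-0.79,0.53,0,0,0,-0.1,-1],[-0.79,0.53,0,0,0,-0.1,-1],[-0.79,0.53,0,0,0,-0.1,-1]]

```text
clock: 34.9
position: [517.2, 210.3, 203.1]
ee_rot: [0.728, -0.686, -0.0, 0.001]
contact_force: [0.4, -0.1, -0.9]
gripper_width: 49.0
```

```bash
python3 -c "
from h import *
route([465.5,288.2,200],96.3)"
```

```text
from [517.15 210.34 203.07] n 1
[-0.81  0.47  0.03] [ 0.01 -0.   -0.1 ]
```

Request:
apply_moves:
  increments:
    - [[-0.4,0.23,0.01,0,0,-0.05,-1],[-0.78,0.46,0.02,0,0,-0.1,-1],[-0.78,0.46,0.02,0,0,-0.1,-1],[-0.78,0.46,0.02,0,0,-0.1,-1],[-0.78,0.46,0.02,0,0,-0.1,-1],[-0.78,0.46,0.02,0,0,-0.1,-1]]

```text
clock: 35.5
position: [468.6, 283.8, 202.1]
ee_rot: [0.743, -0.669, -0.0, 0.0]
contact_force: [-0.2, -0.1, -1.2]
gripper_width: 49.4
```

```bash
python3 -c "
from h import *
import pickle
plan([465.5,288.2,200],96.3)
p=arm.get_image('wrist');pickle.dump((p,arm.read_state()),open('ac.pkl','wb'))
plan([465.5,288.2,200],96.3)
big=cv2.resize(p['img'][130:350,180:400][:,:,::-1],None,fx=2.7,fy=2.7,interpolation=cv2.INTER_CUBIC);cv2.imwrite('pics/ac.png',np.clip(big*2.,0,255).astype(np.uint8))"
```

```text
shift [-0.05  0.03  0.02] turn [ 0.   -0.   -0.01] | pos [468.57 283.8  202.1 ] w 49.4 F [-0.23 -0.14 -1.19] t 35.5
shift [-0.05  0.03  0.02] turn [ 0.   -0.   -0.01] | pos [468.53 283.92 202.2 ] w 49.6 F [-0.01  0.35 -0.54] t 35.55
```

View pics/ac.png

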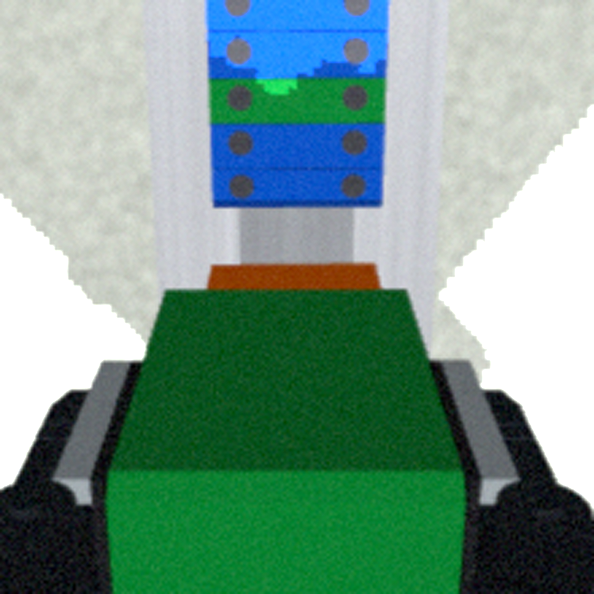

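```bash
cat > gfit.py <<'E'
from h import *
import pickle,sys
p,s=pickle.load(open(sys.argv[1],'rb'));im=p['img'].astype(float)
tz=float(sys.argv[2]) if len(sys.argv)>2 else s['position'][2]
r0,r1,b0=[float(x) for x in sys.argv[3:6]] if len(sys.argv)>3 else (206,263,289)
R_=lambda zr:130+zr/2.7
o=im[:,:,0]-im[:,:,2]; gr=im[:,:,1]-im[:,:,0]; g=im.sum(2)
def cross(a,c,h=5):
    lo=int(c)-h;hi=int(c)+h+1
    s=a[lo:hi]; m=(s[:3].mean()+s[-3:].mean())/2
    i=np.where(np.diff(np.sign(s-m))!=0)[0]
    i=i[np.argmin(abs(i+lo-c))]
    return lo+i+(m-s[i])/(s[i+1]-s[i])
def col(a,c): return a[:,c-2:c+3].mean(1)
sat=im[:,:,2]-im[:,:,0]
cs=(266,274,282,290,298,306)
def line(px,z,name):
    P=toplane(p,px,z);k=np.polyfit(P[:,0]-465,P[:,1],1);print(name,"rows",np.array(px)[:,1],"y@465=%.2f"%k[1],"slope %.2f deg"%np.degrees(np.arctan(k[0])),"rms %.2f"%np.std(P[:,1]-np.polyval(k,P[:,0]-465)));return k
t=line([(c,cross(col(sat,c),R_(r0),4)) for c in cs],39,"terminal")
if r1>0: oo=line([(c,cross(col(o,c),R_(r1),4)) for c in cs],18,"orange")
gg=line([(c,cross(col(gr,c),R_(b0),4)) for c in cs],tz-103.6+3,"green")
print("green far face",gg[1]+22/np.cos(.1085),"TCP",s['position'])
if r1>0:print("window",(oo[1]-t[1])*np.cos(.1085),"desired shift along rail y:",((oo[1]+t[1])/2-gg[1])*np.cos(.1085)-11)
E
python3 gfit.py ac.pkl
```

```text
terminal rows [206.19 206.14 206.1  205.86 205.85 205.97] y@465=275.18 slope 6.39 deg rms 0.06
orange rows [227.81 227.49 227.44 227.43 227.47 227.1 ] y@465=300.59 slope 6.71 deg rms 0.09
green rows [236.79 236.8  236.8  236.79 236.79 236.79] y@465=273.11 slope 5.91 deg rms 0.00
green far face 295.24102821654736 TCP [468.53 283.92 202.2 ]
window 25.26224928426206 desired shift along rail y: 3.6885897441614386
```

Request:
apply_moves:
  increments:
    - [[-0.035,0.025,0.04,0,0,-0.014,-1],[-0.04,0.025,0.07,0,0,-0.014,-1],[-0.04,0.025,0.07,0,0,-0.014,-1],[-0.04,0.025,0.07,0,0,-0.014,-1],[-0.04,0.025,0.07,0,0,-0.014,-1]]

```text
clock: 36.05
position: [465.0, 288.9, 195.5]
ee_rot: [0.746, -0.666, -0.0, -0.0]
contact_force: [0.3, -0.6, -0.8]
gripper_width: 49.2
```

```bash
python3 -c "
from h import *
import pickle
p=arm.get_image('wrist');pickle.dump((p,arm.read_state()),open('ad.pkl','wb'))
plan([465.6,287.6,193],96.35)
big=cv2.resize(p['img'][130:350,180:400][:,:,::-1],None,fx=2.7,fy=2.7,interpolation=cv2.INTER_CUBIC);cv2.imwrite('pics/ad.png',np.clip(big*2.,0,255).astype(np.uint8))"
```

```text
shift [ 0.01 -0.    0.03] turn [-0.    0.    0.01] | pos [464.98 288.93 195.55] w 49.2 F [ 0.44  0.1  -0.15] t 36.1
```

View pics/ad.png

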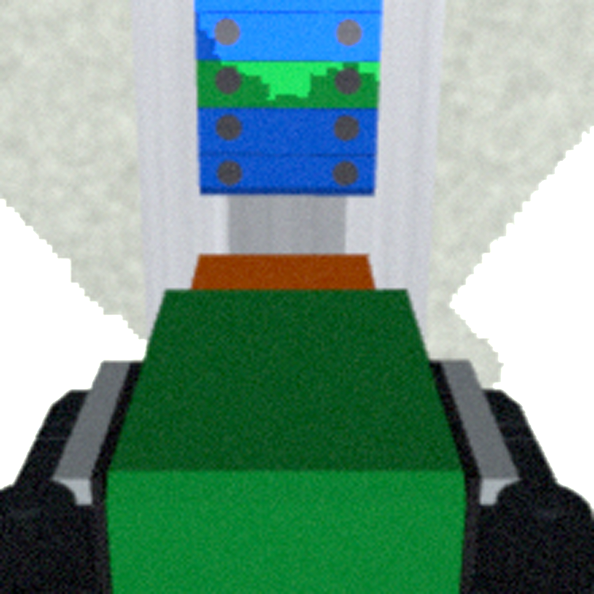

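```bash
python3 gfit.py ad.pkl 195.55 193 254 290
```

```text
terminal rows [201.79 201.24 201.22 201.27 201.4  202.25] y@465=275.27 slope 5.86 deg rms 0.26
orange rows [223.82 223.83 223.85 223.82 223.85 223.84] y@465=300.48 slope 6.43 deg rms 0.01
green rows [236.81 236.82 236.81 236.8  236.78 236.8 ] y@465=278.65 slope 6.50 deg rms 0.00
green far face 300.78396439693574 TCP [464.98 288.93 195.55]
window 25.05813497969977 desired shift along rail y: -1.8331484061279077
```

Request:
apply_moves:
  increments:
    - [[0.018,0,0.02,0,0,0,-1],[0.018,0,0.04,0,0,0,-1],[0.018,0,0.04,0,0,0,-1],[0.018,0,0.04,0,0,0,-1],[0.018,0,0.04,0,0,0,-1]]

```text
clock: 36.6
position: [465.2, 287.1, 191.5]
ee_rot: [0.746, -0.666, -0.0, -0.0]
contact_force: [-0.3, 0.2, -1.1]
gripper_width: 49.2
```

```bash
python3 -c "
from h import *
import pickle
p=arm.get_image('wrist');s=arm.read_state();pickle.dump((p,s),open('ae.pkl','wb'))
plan([465.2,287.1,191],96.35)
"; python3 gfit.py ae.pkl 191.4 195 258 290
```

```text
shift [ 0.   -0.    0.01] turn [-0.    0.    0.01] | pos [465.18 287.11 191.52] w 49.3 F [ 0.56  0.31 -1.07] t 36.65
terminal rows [201.17 203.69 203.69 203.65 203.66 201.52] y@465=273.20 slope 6.07 deg rms 0.81
orange rows [227.43 227.42 227.41 227.41 227.41 227.41] y@465=300.13 slope 6.49 deg rms 0.01
green rows [236.79 236.8  236.8  236.78 236.8  236.78] y@465=276.86 slope 6.48 deg rms 0.01
green far face 298.99330706854073 TCP [465.18 287.11 191.52]
window 26.7762225820367 desired shift along rail y: -1.2571405123363544
```

Request:
apply_moves:
  increments:
    - [[0,0,0.03,0,0,0,-1],[0,0,0.07,0,0,0,-1],[0,0,0.11,0,0,0,-1],[0,0,0.15,0,0,0,-1],[0,0,0.19,0,0,0,-1],[0,0,0.23,0,0,0,-1],[0,0,0.27,0,0,0,-1],[0,0,0.31,0,0,0,-1],[0,0,0.35,0,0,0,-1],[0,0,0.35,0,0,0,-1]]

```text
clock: 37.65
position: [464.9, 286.8, 155.7]
ee_rot: [0.746, -0.666, -0.0, 0.001]
contact_force: [-0.6, 0.7, 0.2]
gripper_width: 49.4
```

```bash
python3 -c "
from h import *
import pickle
p=arm.get_image('wrist');s=arm.read_state();pickle.dump((p,s),open('af.pkl','wb'))
plan([465.2,287.1,155],96.35)
big=cv2.resize(p['img'][130:350,180:400][:,:,::-1],None,fx=2.7,fy=2.7,interpolation=cv2.INTER_CUBIC);cv2.imwrite('pics/af.png',np.clip(big*2.,0,255).astype(np.uint8))"
```

```text
shift [-0.   -0.    0.01] turn [ 0.   -0.    0.01] | pos [465.08 286.98 156.13] w 49.5 F [-0.91 -0.65 -0.71] t 37.7
```

View pics/af.png

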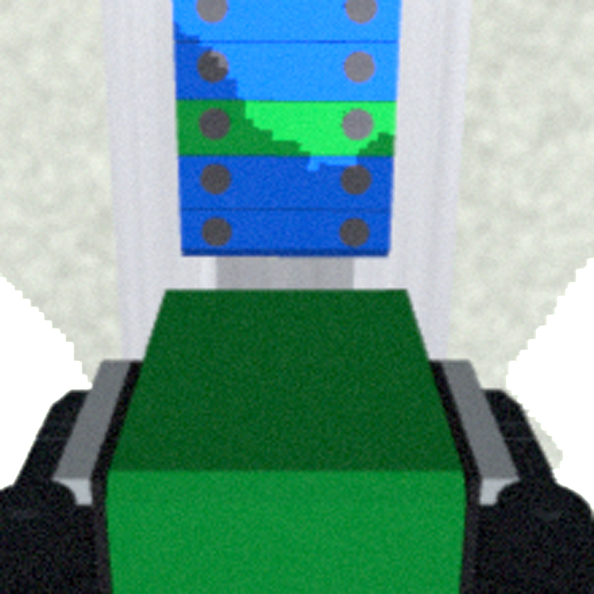

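```bash
python3 gfit.py af.pkl 156.1 255 -1 290; python3 -c "
import pickle;p,s=pickle.load(open('af.pkl','rb'))
for c in (270,285,300,315): print([tuple(int(v) for v in p['img'][r,c]) for r in range(219,230)])"
```

```text
terminal rows [224.13 224.09 224.13 224.27 224.25 224.4 ] y@465=275.20 slope 5.99 deg rms 0.03
green rows [236.92 236.95 236.98 236.96 236.96 236.98] y@465=276.47 slope 6.35 deg rms 0.01
green far face 298.6009856279638 TCP [465.08 286.98 156.13]
[(0, 41, 103), (9, 44, 106), (11, 46, 103), (8, 34, 86), (9, 32, 77), (30, 44, 79), (77, 80, 87), (84, 86, 90), (83, 85, 87), (83, 84, 88), (84, 84, 88)]
[(13, 45, 107), (11, 47, 107), (1, 42, 102), (3, 35, 83), (2, 30, 77), (23, 40, 81), (65, 71, 86), (82, 86, 89), (84, 87, 89), (83, 84, 88), (83, 84, 88)]
[(12, 45, 106), (1, 43, 105), (13, 44, 104), (1, 32, 83), (8, 33, 76), (23, 39, 77), (62, 67, 82), (82, 83, 87), (82, 84, 86), (80, 83, 86), (81, 84, 86)]
[(25, 37, 70), (14, 43, 100), (2, 42, 102), (11, 37, 85), (2, 33, 75), (30, 44, 82), (81, 88, 100), (105, 107, 111), (108, 110, 111), (105, 107, 110), (106, 108, 109)]
```

Request:
apply_moves:
  increments:
    - [[-0.003,0,0.03,0,0,0,-1],[-0.003,0,0.06,0,0,0,-1],[-0.003,0,0.09,0,0,0,-1],[-0.003,0,0.12,0,0,0,-1],[-0.003,0,0.15,0,0,0,-1],[-0.003,0,0.18,0,0,0,-1],[-0.003,0,0.18,0,0,0,-1]]

```text
clock: 38.4
position: [464.9, 287.1, 137.9]
ee_rot: [0.746, -0.666, -0.0, 0.0]
contact_force: [0.5, -0.3, -1.6]
gripper_width: 49.4
```

Request:
apply_moves:
  increments:
    - [[0,0,0.03,0,0,0,-1],[0,0,0.06,0,0,0,-1],[0,0,0.09,0,0,0,-1],[0,0,0.12,0,0,0,-1],[0,0,0.145,0,0,0,-1],[0,0,0.145,0,0,0,-1]]

```text
clock: 39.0
position: [464.9, 287.2, 123.5]
ee_rot: [0.746, -0.666, -0.0, 0.0]
contact_force: [-0.1, -0.3, -0.8]
gripper_width: 49.4
```

Request:
apply_moves:
  increments:
    - [[0,0,0.01,0,0,0,-1],[0,0,0.02,0,0,0,-1],[0,0,0.03,0,0,0,-1],[0,0,0.035,0,0,0,-1],[0,0,0.04,0,0,0,-1],[0,0,0.04,0,0,0,-1]]

```text
clock: 39.6
position: [465.1, 287.3, 119.9]
ee_rot: [0.746, -0.666, -0.0, -0.0]
contact_force: [-0.3, -1.2, -1.4]
gripper_width: 49.4
```

Request:
apply_moves:
  increments:
    - [[0,0,0.005,0,0,0,-1],[0,0,0.01,0,0,0,-1],[0,0,0.015,0,0,0,-1],[0,0,0.018,0,0,0,-1],[0,0,0.018,0,0,0,-1]]

```text
clock: 40.1
position: [465.1, 287.4, 118.5]
ee_rot: [0.746, -0.666, -0.0, -0.0]
contact_force: [-1.8, -0.8, 4.0]
gripper_width: 49.3
```

Seated lightly (≈5 N). Release and rise.

Request:
apply_moves:
  increments:
    - [[0,0,0,0,0,0,0],[0,0,0,0,0,0,0.6],[0,0,0,0,0,0,0.8],[0,0,-0.05,0,0,0,1],[0,0,-0.3,0,0,0,1],[0,0,-0.9,0,0,0,1],[0,0,-0.9,0,0,0,1],[0,0,-0.9,0,0,0,1]]

```text
clock: 40.9
position: [465.9, 288.2, 210.9]
ee_rot: [0.746, -0.666, -0.0, -0.003]
contact_force: [-0.1, 0.9, -0.8]
gripper_width: 85.4
```

```bash
python3 -c "
from h import *
import pickle
p=arm.get_image('wrist')
q=arm.get_image('side')
route([455.3,-253.4,240],-2.3)
a=cv2.resize(p['img'][100:300,180:400],None,fx=2,fy=2);b=cv2.resize(q['img'][110:210,210:310],None,fx=4,fy=4,interpolation=cv2.INTER_CUBIC)
cv2.imwrite('pics/ag.png',np.clip(np.hstack([a[:400,:400],b])[:,:,::-1]*1.5,0,255).astype(np.uint8))"
```

```text
from [464.6  286.94 207.5 ] n 6
[ 0.89  0.12 -0.05] [ 0.   -0.    0.57]
[ 0.89 -0.14 -0.05] [ 0.   -0.    0.57]
[ 0.81 -0.39 -0.05] [ 0.   -0.    0.57]
[ 0.67 -0.6  -0.05] [ 0.   -0.    0.57]
[ 0.47 -0.77 -0.05] [ 0.   -0.    0.57]
[ 0.23 -0.87 -0.05] [ 0.   -0.    0.57]
```

View pics/ag.png

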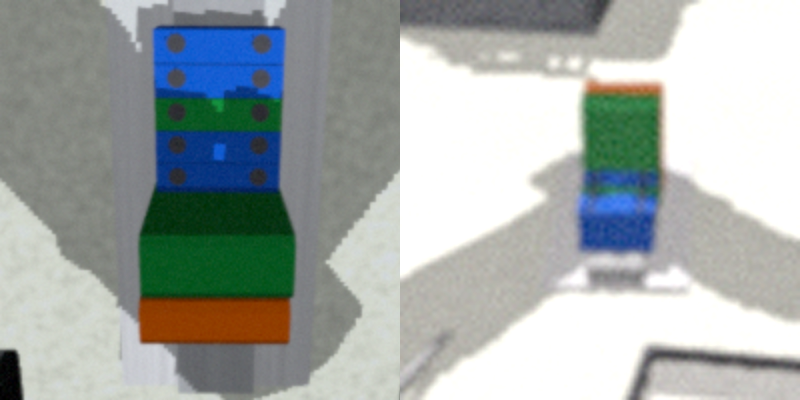

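```bash
python3 -c "
from h import *
route([474.7,-254.5,245],-2.3)"
```

```text
from [464.6  286.94 207.5 ] n 6
[ 0.9   0.09 -0.06] [ 0.   -0.    0.57]
[ 0.89 -0.17 -0.06] [ 0.   -0.    0.57]
[ 0.8  -0.42 -0.06] [ 0.   -0.    0.57]
[ 0.65 -0.63 -0.06] [ 0.   -0.    0.57]
[ 0.45 -0.79 -0.06] [ 0.   -0.    0.57]
[ 0.2  -0.88 -0.06] [ 0.   -0.    0.57]
```

Request:
apply_moves:
  increments:
    - [[0.45,0.05,-0.15,0,0,0.28,1],[0.9,0.09,-0.2,0,0,0.57,1],[0.9,0.09,-0.2,0,0,0.57,1]]

```text
clock: 41.3
position: [465.0, 192.7, 226.8]
ee_rot: [-0.642, 0.767, 0.0, -0.002]
contact_force: [0.5, 0.3, 0.7]
gripper_width: 85.1
```

Request:
apply_moves:
  increments:
    - [[0.45,-0.08,-0.1,0,0,0.28,1],[0.89,-0.17,-0.2,0,0,0.57,1],[0.89,-0.17,-0.2,0,0,0.57,1]]

```text
clock: 41.6
position: [467.3, 102.9, 247.4]
ee_rot: [-0.526, 0.85, 0.0, -0.001]
contact_force: [0.2, 1.2, 1.5]
gripper_width: 85.2
```

Request:
apply_moves:
  increments:
    - [[0.4,-0.21,0,0,0,0.28,1],[0.8,-0.42,0,0,0,0.57,1],[0.8,-0.42,0,0,0,0.57,1]]

```text
clock: 41.9
position: [469.5, 12.9, 246.2]
ee_rot: [-0.4, 0.916, 0.0, -0.002]
contact_force: [-0.3, 0.8, -0.4]
gripper_width: 85.1
```

Request:
apply_moves:
  increments:
    - [[0.33,-0.31,0,0,0,0.28,1],[0.65,-0.63,0,0,0,0.57,1],[0.65,-0.63,0,0,0,0.57,1]]

```text
clock: 42.2
position: [472.7, -77.2, 246.4]
ee_rot: [-0.266, 0.964, 0.0, -0.002]
contact_force: [-0.9, 0.3, -0.5]
gripper_width: 85.7
```

Request:
apply_moves:
  increments:
    - [[0.22,-0.4,0,0,0,0.28,1],[0.45,-0.79,0,0,0,0.57,1],[0.45,-0.79,0,0,0,0.57,1],[0.45,-0.79,0,0,0,0.57,1]]

```text
clock: 42.6
position: [475.5, -165.3, 246.6]
ee_rot: [-0.13, 0.992, 0.001, -0.001]
contact_force: [-0.1, -0.5, 0.9]
gripper_width: 85.4
```

```bash
python3 -c "
from h import *
route([474.7,-254.5,235],-2.3)"
```

```text
from [ 475.51 -165.25  246.57] n 1
[ 0.24 -0.86  0.12] [ 0.   -0.01  0.6 ]
```

Request:
apply_moves:
  increments:
    - [[0.12,-0.42,0.05,0,0,0.3,1],[0.23,-0.84,0.1,0,0,0.6,1],[0.23,-0.84,0.1,0,0,0.6,1],[0.23,-0.84,0.1,0,0,0.6,1],[0.23,-0.84,0.1,0,0,0.6,1],[0.23,-0.84,0.1,0,0,0.6,1]]

```text
clock: 43.2
position: [475.3, -251.0, 238.1]
ee_rot: [0.018, 1.0, 0.0, 0.0]
contact_force: [0.6, 0.1, 0.9]
gripper_width: 85.3
```

```bash
python3 -c "
from h import *
p=arm.get_image('wrist');cv2.imwrite('pics/ah.png',p['img'][:,:,::-1])
plan([474.7,-254.5,146.2],-2.3)"
```

```text
shift [ 0.   -0.03  0.92] turn [0.   0.   0.01] | pos [ 475.26 -251.13  238.19] w 85.3 F [0.03 0.03 0.59] t 43.25
```

View pics/ah.png

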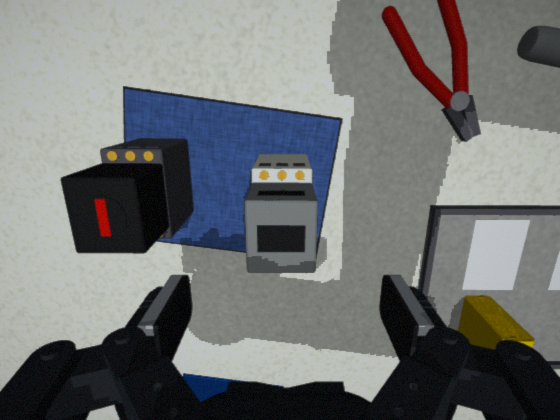

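Request:
apply_moves:
  increments:
    - [[0.005,-0.025,0.4,0,0,0.005,1],[0.005,-0.025,0.7,0,0,0.005,1],[0.005,-0.025,0.88,0,0,0.005,1],[0.005,-0.025,0.91,0,0,0.005,1],[0.005,-0.025,0.91,0,0,0.005,1],[0.005,-0.025,0.91,0,0,0.005,1],[0.005,-0.025,0.91,0,0,0.005,1],[0.005,-0.025,0.91,0,0,0.005,1]]

```text
clock: 44.05
position: [474.8, -255.0, 148.0]
ee_rot: [0.021, 1.0, -0.0, 0.001]
contact_force: [0.1, 0.0, 0.7]
gripper_width: 85.2
```

```bash
python3 -c "
from h import *
plan([474.7,-254.5,146.2],-2.3)"
```

```text
shift [0.   0.   0.02] turn [ 0.  0. -0.] | pos [ 474.77 -254.98  148.03] w 85.2 F [0.14 0.02 0.68] t 44.05
```

Request:
apply_moves:
  increments:
    - [[0,0.004,0.015,0,0,0,0],[0,0.004,0.015,0,0,0,-1],[0,0.004,0.015,0,0,0,-1],[0,0.004,0.015,0,0,0,-1],[0,0.004,0.015,0,0,0,-1],[0,0.004,0.015,0,0,0,-1],[0,0.004,0.015,0,0,0,-1],[0,0.004,0.015,0,0,0,-1]]

```text
clock: 44.85
position: [474.4, -254.5, 145.6]
ee_rot: [0.021, 1.0, 0.0, 0.0]
contact_force: [0.5, 1.0, 3.1]
gripper_width: 43.7
```

Request:
apply_moves:
  increments:
    - [[0,0,-0.2,0,0,0,-1],[0,0,-0.5,0,0,0,-1],[0,0,-0.95,0,0,0,-1],[0,0,-0.95,0,0,0,-1],[0,0,-0.95,0,0,0,-1]]

```text
clock: 45.35
position: [473.8, -254.2, 240.0]
ee_rot: [0.022, 1.0, 0.001, 0.0]
contact_force: [-0.7, -0.0, -5.4]
gripper_width: 44.5
```

```bash
python3 -c "
from h import *
route([553.7,46.8,238],-2.3)"
```

```text
from [ 473.76 -254.24  240.03] n 4
[-0.17  0.76  0.01] [ 0. -0. -0.]
[-0.17  0.76  0.01] [ 0. -0. -0.]
[-0.17  0.76  0.01] [ 0. -0. -0.]
[-0.17  0.76  0.01] [ 0. -0. -0.]
```

Request:
apply_moves:
  increments:
    - [[-0.09,0.4,0,0,0,0,-1],[-0.17,0.77,0,0,0,0,-1],[-0.17,0.77,0,0,0,0,-1]]

```text
clock: 45.65
position: [494.0, -175.2, 237.7]
ee_rot: [0.02, 1.0, 0.001, -0.003]
contact_force: [0.3, 0.7, -4.6]
gripper_width: 44.3
```

Request:
apply_moves:
  increments:
    - [[-0.09,0.4,0,0,0,0,-1],[-0.17,0.77,0,0,0,0,-1],[-0.17,0.77,0,0,0,0,-1]]

```text
clock: 45.95
position: [514.8, -99.3, 238.1]
ee_rot: [0.02, 1.0, 0.001, -0.002]
contact_force: [1.0, -0.6, -2.5]
gripper_width: 44.5
```

Request:
apply_moves:
  increments:
    - [[-0.09,0.4,0,0,0,0,-1],[-0.17,0.77,0,0,0,0,-1],[-0.17,0.77,0,0,0,0,-1],[-0.17,0.77,0,0,0,0,-1]]

```text
clock: 46.35
position: [534.1, -25.8, 238.3]
ee_rot: [0.021, 1.0, -0.0, -0.002]
contact_force: [-0.2, 0.1, -4.4]
gripper_width: 44.4
```

```bash
python3 -c "
from h import *
plan([553.7,46.8,238],-2.3)"
```

```text
shift [-0.17  0.73  0.  ] turn [-0.   -0.01 -0.  ] | pos [534.13 -25.83 238.35] w 44.4 F [-0.17  0.1  -4.4 ] t 46.35
```

Request:
apply_moves:
  increments:
    - [[-0.09,0.36,0,0,0,0,-1],[-0.15,0.71,0,0,0,0,-1],[-0.15,0.71,0,0,0,0,-1],[-0.15,0.71,0,0,0,0,-1],[-0.15,0.71,0,0,0,0,-1],[-0.15,0.71,0,0,0,0,-1]]

```text
clock: 46.95
position: [552.6, 43.0, 240.1]
ee_rot: [0.022, 1.0, -0.0, -0.001]
contact_force: [-0.4, -0.6, -3.4]
gripper_width: 44.3
```

```bash
python3 -c "
from h import *
plan([553.7,46.8,148.7],-2.3)"
```

```text
shift [-0.01  0.04  0.91] turn [-0.   -0.   -0.01] | pos [552.63  42.99 240.12] w 44.3 F [-0.37 -0.59 -3.41] t 46.95
```

Request:
apply_moves:
  increments:
    - [[-0.008,0.034,0.2,0,0,-0.005,-1],[-0.008,0.034,0.5,0,0,-0.005,-1],[-0.008,0.034,0.75,0,0,-0.005,-1],[-0.008,0.034,0.82,0,0,-0.005,-1],[-0.008,0.034,0.85,0,0,-0.005,-1],[-0.008,0.034,0.87,0,0,-0.005,-1],[-0.008,0.034,0.87,0,0,-0.005,-1],[-0.008,0.034,0.87,0,0,-0.005,-1]]

```text
clock: 47.75
position: [554.6, 47.9, 154.7]
ee_rot: [0.02, 1.0, 0.001, 0.001]
contact_force: [0.2, 0.6, -4.2]
gripper_width: 44.5
```

```bash
python3 -c "
from h import *
plan([553.7,46.8,148.7],-2.3)"
```

```text
shift [ 0.01 -0.01  0.06] turn [ 0.  0. -0.] | pos [554.65  47.86 154.68] w 44.5 F [ 0.22  0.64 -4.15] t 47.75
```

Request:
apply_moves:
  increments:
    - [[0.005,-0.008,0.02,0,0,0,-1],[0.005,-0.008,0.03,0,0,0,-1],[0.005,-0.008,0.04,0,0,0,-1],[0.005,-0.008,0.05,0,0,0,-1],[0.005,-0.008,0.05,0,0,0,-1],[0.005,-0.008,0.05,0,0,0,-1]]

```text
clock: 48.35
position: [553.6, 47.0, 148.7]
ee_rot: [0.02, 1.0, 0.0, 0.0]
contact_force: [-0.5, 0.1, -2.5]
gripper_width: 44.1
```

Request:
apply_moves:
  increments:
    - [[0,0,0.004,0,0,0,-1],[0,0,0.009,0,0,0,-1],[0,0,0.009,0,0,0,-1]]

```text
clock: 48.65
position: [553.7, 47.0, 148.7]
ee_rot: [0.02, 1.0, 0.0, 0.0]
contact_force: [-3.1, 0.4, 4.9]
gripper_width: 44.4
```

Request:
apply_moves:
  increments:
    - [[0,0,0,0,0,0,0.6],[0,0,0,0,0,0,0.8],[0,0,0,0,0,0,0.8],[0,0,0,0,0,0,0.8],[0,0,-0.1,0,0,0,0.8],[0,0,-0.4,0,0,0,1],[0,0,-0.9,0,0,0,1],[0,0,-0.9,0,0,0,1],[0,0,-0.9,0,0,0,1]]

```text
clock: 49.55
position: [554.1, 47.2, 239.9]
ee_rot: [0.02, 1.0, 0.001, 0.002]
contact_force: [-1.6, -0.3, -0.6]
gripper_width: 85.6
```

```bash
python3 -c "
from h import *
p=arm.get_image('wrist');cv2.imwrite('pics/ai.png',p['img'][:,:,::-1])
route([455.6,-362.1,235],-2.3)"
```

```text
from [553.33  46.94 238.26] n 5
[ 0.16 -0.82  0.01] [ 0.  0. -0.]
[ 0.16 -0.82  0.01] [ 0.  0. -0.]
[ 0.16 -0.82  0.01] [ 0.  0. -0.]
[ 0.16 -0.82  0.01] [ 0.  0. -0.]
[ 0.16 -0.82  0.01] [ 0.  0. -0.]
```

View pics/ai.png

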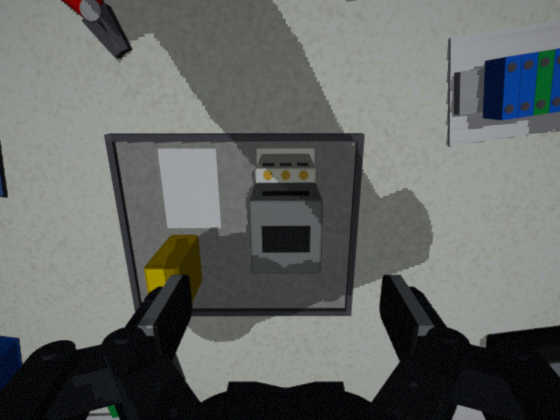

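Contactor stands back on its footprint (px (285,220)). Next the starter.

Request:
apply_moves:
  increments:
    - [[0.08,-0.4,0,0,0,0,1],[0.16,-0.84,0,0,0,0,1],[0.16,-0.84,0,0,0,0,1]]

```text
clock: 49.9
position: [531.9, -39.7, 236.1]
ee_rot: [0.022, 1.0, -0.0, -0.002]
contact_force: [0.4, -0.1, -0.4]
gripper_width: 85.3
```

Request:
apply_moves:
  increments:
    - [[0.08,-0.4,0,0,0,0,1],[0.16,-0.84,0,0,0,0,1],[0.16,-0.84,0,0,0,0,1]]

```text
clock: 50.2
position: [513.0, -122.8, 236.3]
ee_rot: [0.023, 1.0, 0.0, -0.002]
contact_force: [-0.6, 0.6, 0.4]
gripper_width: 85.3
```

Request:
apply_moves:
  increments:
    - [[0.08,-0.4,0,0,0,0,1],[0.16,-0.84,0,0,0,0,1],[0.16,-0.84,0,0,0,0,1]]

```text
clock: 50.5
position: [494.2, -205.7, 236.3]
ee_rot: [0.022, 1.0, 0.0, -0.001]
contact_force: [0.2, -0.5, -0.4]
gripper_width: 84.9
```

Request:
apply_moves:
  increments:
    - [[0.08,-0.4,0,0,0,0,1],[0.16,-0.84,0,0,0,0,1],[0.16,-0.84,0,0,0,0,1],[0.16,-0.84,0,0,0,0,1]]

```text
clock: 50.9
position: [475.9, -286.2, 236.5]
ee_rot: [0.021, 1.0, 0.001, -0.001]
contact_force: [0.5, 0.7, 0.4]
gripper_width: 85.8
```

```bash
python3 -c "
from h import *
route([455.6,-362.1,235],-2.3)"
```

```text
from [ 475.9  -286.24  236.47] n 1
[ 0.17 -0.77  0.01] [ 0. -0. -0.]
```

Request:
apply_moves:
  increments:
    - [[0.08,-0.38,0,0,0,0,1],[0.17,-0.74,0,0,0,0,1],[0.17,-0.74,0,0,0,0,1],[0.17,-0.74,0,0,0,0,1],[0.17,-0.74,0,0,0,0,1],[0.17,-0.74,0,0,0,0,1]]

```text
clock: 51.5
position: [456.8, -358.1, 237.5]
ee_rot: [0.019, 1.0, 0.0, -0.0]
contact_force: [0.1, 0.2, -0.1]
gripper_width: 85.3
```

```bash
python3 -c "
from h import *
plan([455.6,-362.1,145.5],-2.3)"
```

```text
shift [ 0.01 -0.04  0.92] turn [ 0. -0.  0.] | pos [ 456.77 -358.13  237.51] w 85.3 F [ 0.12  0.22 -0.1 ] t 51.5
```

Request:
apply_moves:
  increments:
    - [[0.01,-0.035,0.4,0,0,0,1],[0.01,-0.035,0.7,0,0,0,1],[0.01,-0.035,0.88,0,0,0,1],[0.01,-0.035,0.91,0,0,0,1],[0.01,-0.035,0.91,0,0,0,1],[0.01,-0.035,0.91,0,0,0,1],[0.01,-0.035,0.91,0,0,0,1],[0.01,-0.035,0.91,0,0,0,1]]

```text
clock: 52.3
position: [455.5, -363.0, 147.6]
ee_rot: [0.02, 1.0, -0.0, 0.001]
contact_force: [-0.2, -0.5, 0.7]
gripper_width: 85.7
```

```bash
python3 -c "
from h import *
p=arm.get_image('wrist');cv2.imwrite('pics/aj.png',p['img'][:,:,::-1])
plan([455.6,-362.1,145.5],-2.3)"
```

```text
shift [-0.    0.01  0.02] turn [-0.  0.  0.] | pos [ 455.31 -363.02  147.43] w 85.6 F [-1.29 -0.02 -0.6 ] t 52.35
```

View pics/aj.png

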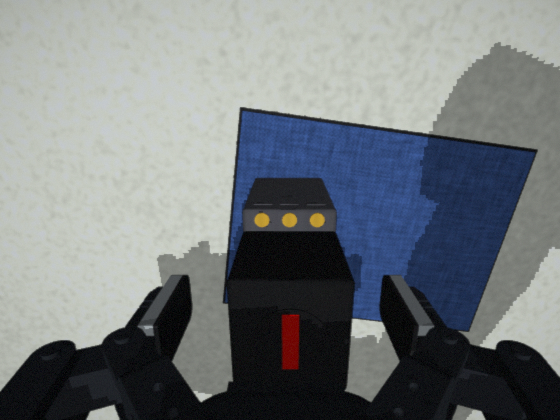

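Request:
apply_moves:
  increments:
    - [[0,0.008,0.015,0,0,0,0],[0,0.008,0.015,0,0,0,-1],[0,0.008,0.015,0,0,0,-1],[0,0.008,0.015,0,0,0,-1],[0,0.008,0.015,0,0,0,-1],[0,0.008,0.015,0,0,0,-1],[0,0.008,0.015,0,0,0,-1],[0,0.008,0.015,0,0,0,-1]]

```text
clock: 53.15
position: [455.1, -362.1, 145.1]
ee_rot: [0.02, 1.0, 0.0, 0.0]
contact_force: [-0.2, 1.3, 2.3]
gripper_width: 44.5
```

Request:
apply_moves:
  increments:
    - [[0,0,-0.2,0,0,0,-1],[0,0,-0.5,0,0,0,-1],[0,0,-0.95,0,0,0,-1],[0,0,-0.95,0,0,0,-1],[0,0,-0.95,0,0,0,-1]]

```text
clock: 53.65
position: [454.7, -361.8, 239.8]
ee_rot: [0.021, 1.0, 0.001, 0.0]
contact_force: [-1.0, 0.5, -5.2]
gripper_width: 44.4
```

```bash
python3 -c "
from h import *
route([550.3,-43.4,238],-2.3)"
```

```text
from [ 454.67 -361.82  239.79] n 4
[-0.21  0.81  0.01] [ 0.  0. -0.]
[-0.21  0.81  0.01] [ 0.  0. -0.]
[-0.21  0.81  0.01] [ 0.  0. -0.]
[-0.21  0.81  0.01] [ 0.  0. -0.]
```

Request:
apply_moves:
  increments:
    - [[-0.1,0.4,0,0,0,0,-1],[-0.21,0.81,0,0,0,0,-1],[-0.21,0.81,0,0,0,0,-1]]

```text
clock: 53.95
position: [478.9, -278.2, 237.2]
ee_rot: [0.018, 1.0, 0.002, -0.003]
contact_force: [-0.5, -0.0, -5.0]
gripper_width: 44.3
```

Request:
apply_moves:
  increments:
    - [[-0.1,0.4,0,0,0,0,-1],[-0.21,0.81,0,0,0,0,-1],[-0.21,0.81,0,0,0,0,-1]]

```text
clock: 54.25
position: [503.6, -198.4, 237.7]
ee_rot: [0.018, 1.0, 0.001, -0.002]
contact_force: [0.1, -0.7, -3.7]
gripper_width: 44.5
```

Request:
apply_moves:
  increments:
    - [[-0.1,0.4,0,0,0,0,-1],[-0.21,0.81,0,0,0,0,-1],[-0.21,0.81,0,0,0,0,-1],[-0.21,0.81,0,0,0,0,-1]]

```text
clock: 54.65
position: [526.9, -121.3, 238.1]
ee_rot: [0.02, 1.0, 0.0, -0.002]
contact_force: [-0.2, 0.1, -4.1]
gripper_width: 44.2
```

```bash
python3 -c "
from h import *
plan([549.9,-43.4,238],-2.3)"
```

```text
shift [-0.2   0.79  0.  ] turn [ 0.   -0.01  0.  ] | pos [ 526.92 -121.29  238.07] w 44.2 F [-0.17  0.1  -4.14] t 54.65
```

Request:
apply_moves:
  increments:
    - [[-0.1,0.38,0,0,0,0,-1],[-0.18,0.76,0,0,0,0,-1],[-0.18,0.76,0,0,0,0,-1],[-0.18,0.76,0,0,0,0,-1],[-0.18,0.76,0,0,0,0,-1],[-0.18,0.76,0,0,0,0,-1]]

```text
clock: 55.25
position: [548.2, -48.0, 239.7]
ee_rot: [0.021, 1.0, 0.0, -0.001]
contact_force: [0.7, -0.2, -4.1]
gripper_width: 44.4
```

```bash
python3 -c "
from h import *
plan([549.9,-43.4,148.1],-2.3)"
```

```text
shift [-0.02  0.05  0.92] turn [ 0. -0. -0.] | pos [548.2  -47.97 239.68] w 44.4 F [ 0.71 -0.18 -4.06] t 55.25
```

Request:
apply_moves:
  increments:
    - [[-0.012,0.042,0.2,0,0,0,-1],[-0.012,0.042,0.5,0,0,0,-1],[-0.012,0.042,0.75,0,0,0,-1],[-0.012,0.042,0.82,0,0,0,-1],[-0.012,0.042,0.85,0,0,0,-1],[-0.012,0.042,0.87,0,0,0,-1],[-0.012,0.042,0.87,0,0,0,-1],[-0.012,0.042,0.87,0,0,0,-1]]

```text
clock: 56.05
position: [550.8, -42.4, 154.3]
ee_rot: [0.02, 1.0, 0.0, 0.001]
contact_force: [-1.3, 1.7, -4.4]
gripper_width: 44.1
```

```bash
python3 -c "
from h import *
plan([549.9,-43.4,148.1],-2.3)
p=arm.get_image('wrist');cv2.imwrite('pics/ak.png',p['img'][:,:,::-1])"
```

```text
shift [ 0.01 -0.01  0.06] turn [0. 0. 0.] | pos [550.76 -42.44 154.28] w 44.1 F [-1.27  1.67 -4.45] t 56.05
```

View pics/ak.png

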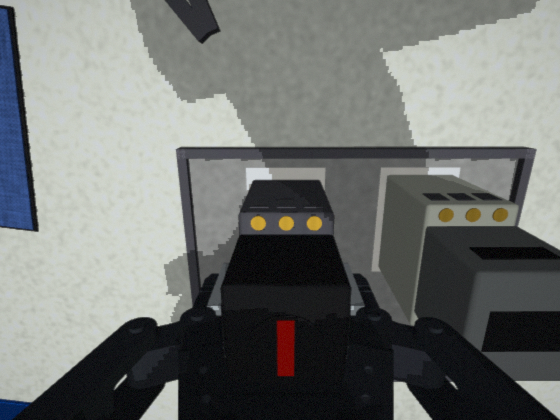

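Request:
apply_moves:
  increments:
    - [[0.005,-0.008,0.02,0,0,0,-1],[0.005,-0.008,0.03,0,0,0,-1],[0.005,-0.008,0.04,0,0,0,-1],[0.005,-0.008,0.05,0,0,0,-1],[0.005,-0.008,0.05,0,0,0,-1],[0.005,-0.008,0.05,0,0,0,-1]]

```text
clock: 56.7
position: [549.7, -43.2, 148.2]
ee_rot: [0.02, 1.0, 0.0, -0.0]
contact_force: [-0.5, -0.3, -2.6]
gripper_width: 44.7
```

Request:
apply_moves:
  increments:
    - [[0,0,0.004,0,0,0,-1],[0,0,0.008,0,0,0,-1],[0,0,0.008,0,0,0,-1]]

```text
clock: 57.0
position: [549.7, -43.2, 148.1]
ee_rot: [0.02, 1.0, 0.0, 0.0]
contact_force: [-2.1, 1.3, 4.0]
gripper_width: 44.4
```

Request:
apply_moves:
  increments:
    - [[0,0,0,0,0,0,0.4],[0,0,0,0,0,0,0.6],[0,0,0,0,0,0,0.6],[0,0,0,0,0,0,0.6],[0,0,-0.1,0,0,0,0.6],[0,0,-0.4,0,0,0,0.6],[0,0,-1,0,0,0,0.8],[0,0,-1,0,0,0,1],[0,0,-1,0,0,0,1]]

```text
clock: 57.9
position: [550.8, -43.1, 250.6]
ee_rot: [0.02, 1.0, 0.001, 0.003]
contact_force: [0.1, 0.2, -1.4]
gripper_width: 85.4
```

Request:
apply_moves:
  increments:
    - [[0.3,0,-0.4,0,0,0,1],[0.3,0,-0.9,0,0,0,1],[0.3,0,-0.9,0,0,0,1],[0.3,0,-0.9,0,0,0,1],[0.3,0,-0.9,0,0,0,1],[0.3,0,-0.9,0,0,0,1]]

```text
clock: 58.5
position: [519.2, -42.2, 335.4]
ee_rot: [0.02, 1.0, -0.0, -0.002]
contact_force: [0.8, -0.1, 0.1]
gripper_width: 85.4
```

```bash
python3 - <<'E'
from h import *
import pickle
p=arm.get_image('wrist');cv2.imwrite('pics/al.png',np.clip(p['img'][:,:,::-1]*1.3,0,255).astype(np.uint8))
q=arm.get_image('side');cv2.imwrite('pics/am.png',q['img'][:,:,::-1])
for n,b,g,z,h in [("tray",[boxpts(-95,95,-115,115,0,12)],(596,0,-.04),0,1),("contactor",DEV,(555,46,-.04),6,0),("starter",DEV,(551,-43,-.04),6,0),("spacer_yellow",[boxpts(-25,25,-14,14,0,70)],(622,-56,-.04),6,0)]:
    o=best(n,p)
    if o: print(n,round(o["conf"],2),*fit([(p,o["pixels"])],b,g,z,h))
print(arm.read_state()["clock"],arm.read_state()["position"])
E
```

```text
tray 0.84 [595.28  -0.46  -2.42] 0.024997360869857266
contactor 0.6 [554.96  46.45   0.67] 0.05277375783888083
starter 0.58 [552.57 -43.39  -2.38] 0.05320642364592809
spacer_yellow 0.67 [628.4  -56.04  -2.23] 0.3848999562432873
58.8 [519.67 -42.12 336.86]
```

View pics/al.png

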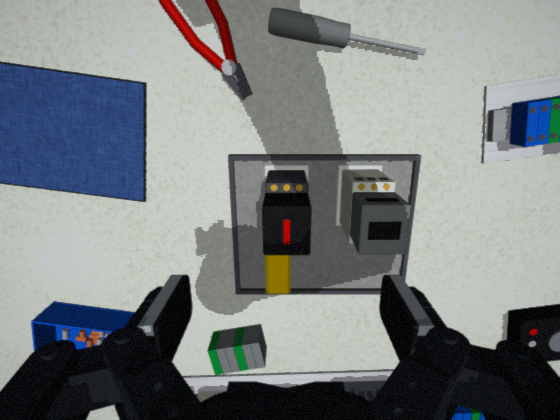

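View pics/am.png

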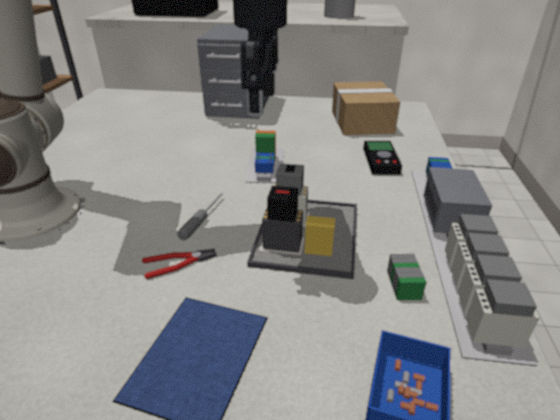

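```bash
python3 -c "
from bench import arm
print(arm.job_done())"
```

```text
the job is handed in; nothing more can be done
None
```

I completed the task and handed it in at about 59 s of the 136 s allowed. The hand-in reported no verdict.

**What I did**
1. I stood the starter and then the contactor upright on the mat.
2. I put the orange spacer in the gap against the end stop, then the green one beside it. Each touched down on the rail with about 5 N, and I felt no side contact on the way in.
3. I put both devices back on their footprints, using the TCP positions I recorded when I first gripped them.

**Last checks**
- **Devices:** camera fits put the contactor within about 0.5 mm of its start, and the starter within about 1.5 mm. The contactor's fitted angle came out about 3° off the tray, with a weak outline; the gripper angle at release was square to the tray. Both are well inside the limits.
- **Spacers in the gap:** right after release, a close view showed both upright, in line with the rail and level with each other. In the last side view they still stood upright in the gap.
- **Yellow spacer:** it stands upright in the last pictures and I never gripped it. Its last camera fit was poor (about 6 mm off in x) because the starter partly hides it, so it does not confirm the position precisely.
- **Robot:** it was raised clear and touching nothing at hand-in.

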